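# Find the spare filter cassette and load it in the sloping cradle

## Task

The spare water-filter cassette is in one of the three identical lidded tins on the bar: lift off lids until you find it, standing each lid you take off upright on the counter. Take the cassette out, lay it flat on the sloping cradle lengthways and push it up under the hood until it is fully home, holding the sprung top stop pressed right in, and leave it there. Do not disturb the mug, the tamper or the syrup bottle.

Things in the scene. Friction and masses are not known exactly. Their poses are not given: they have to be found in the camera images.
- tins: Steel tray 100 x 360 x 6 mm fixed on the counter with three identical fixed rectangular tins in a row along its y axis, 130 mm apart (points tin1 to tin3). Origin: centre of its underside, z up. One tin (any of them, drawn anew each start) holds the cassette; the others only a cork pad 3 mm thick. The cassette's pose is not reported: it has to be seen or felt.
- tin1 (a point): Centre of the open mouth of the tin at the tray's -y end, 60 mm above the counter. Each tin is 60 (tray x) x 88 (tray y) mm up to a shoulder 48 mm above the counter, then a neck 48 x 76 mm up to the mouth; inside 38 x 66 mm, floor 6 mm above the counter.
- tin2 (a point): The same for the middle tin. About the cassette: a rigid white box 120 mm long, 60 mm wide, 32 mm thick, 0.15 to 0.31 kg, ribs drawn on its two wide faces.
- tin3 (a point): The same for the tin at the tray's +y end. Whichever tin holds the cassette, it stands in it on end, upright with 3 mm play: 60 mm along the tray's y, 32 mm along the tray's x, its top 126 mm above the counter, so 66 mm of it stand out of the mouth once the lid is off.
- lid1: Loose deep steel lid on tin1: upside-down box 60 (x) x 88 (y) x 90 mm, 0.18 kg, walls 4 mm. It rests on the shoulder, 12 mm over the neck, 2 mm play; lift it straight up 80 mm or more to clear a cassette inside. Origin: centre of its lower rim, z up, x and y as the tray's. Centred on top: a wooden grip 44 (x) x 20 (y) mm, 90 to 124 mm above the origin.
- lid2: The same lid, on tin2.
- lid3: The same lid, on tin3.
- cradle: Steel cradle fixed on the counter: plate 130 mm wide, 250 mm long, rising at 10 degrees along the cradle's +x (roughly away from the robot). Origin: on the counter below the middle of its lower edge, x level and uphill, y across, z up. The first 110 mm up the slope are open; the cassette goes in lying on a wide face, its length along the slope.
- ramp_foot (a point): Middle of the lower edge of the sloping plate's upper face, 8 mm above the counter.
- hood_mouth (a point): Middle of the floor at the hood's mouth, on the plate's upper face, 140 mm up the slope from ramp_foot. The hood covers 140 to 250 mm, 70 mm wide and 42 mm high inside, its roof 46 mm over the plate. From 110 to 140 mm two walls 24 mm high narrow the way in from about 105 to 72 mm.
- stop (a joint): Sprung stop under the hood: black plate 8 to 34 mm above the ramp, facing downhill 225 mm up the slope at rest (joint 0), 235 mm pressed right in (joint 0.010 m, hard stop); spring 0.2 to 0.6 N. A cassette left against it stays by friction; fully home, its tail sticks 25 mm out of the hood. A brass stem comes out behind the hood as it is pressed.
- mug: White mug with a handle, 80 mm across, 90 mm high, standing on the counter; bystander. Origin: centre of its underside.
- tamper: Dark steel tamper, 58 mm across at the foot, 95 mm high, standing on the counter; bystander. Origin: centre of its underside.
- syrup: Amber bottle, 70 mm across, 220 mm high, standing on the counter; bystander. Origin: centre of its underside.
There are look-alikes about, which are no part of the job. Leave any blue or orange look-alike of the lid2 alone.

How it is judged:
By the outcome, as a careful person would: the job done as asked, in the order asked, and still so for the second after the job is handed in, with the robot touching nothing.
It also fails if it takes over 72 s, if anything falls off the work surface, if the arm or the gripper's body presses on something with over 40 N, if the wrist force passes 120 N, or if a joint passes its speed limit or range.

## Robot

A 6-joint arm with a two-finger parallel gripper is mounted at the origin on the work surface. World frame = base frame: x ahead of the robot, y to its left, z up, the work surface at z = 0. Lengths are in mm, angles in degrees, forces in N, time in s.
With the tool pointing down it reaches from about 300 to 850 mm from the base axis. Payload 4.2 kg.
Tool frame: the origin (TCP) lies at the very end of the fingers, on their centre line; the grasp point (between the pads) lies 19 mm behind it; z points along the fingers, y is the direction in which the jaws open and shut (so a half turn about z gives the same grasp; the last joint's range is limited). The gripper opens to 91 mm and grips with 3 to 60 N. Pads are 32 mm wide; open, the fingers measure 118 mm over their backs; the gripper's body (76 mm by 178 mm) begins 60 mm behind the grasp point.
Start: joints at [66.062, 18.312, 89.639, -0, 72.044, -1.146], TCP at [222.754, 530.117, 213.976] pointing down, gripper open.
Joint ranges: [-177.97, 177.97], [-48.28, 115.42], [12.27, 149.76], [-77.06, 257.06], [2.81, 150.46], [-146.56, 146.56]. Speed limits (degrees/s): [147.25, 147.25, 180, 180, 180, 180].

## Interface

Orientations are given as [roll, pitch, yaw] about the fixed x, y, z axes, in that order (R = Rz(yaw) Ry(pitch) Rx(roll)).
In Python, from workcell import telemetry, grab_frame, job gives the robot as it stands.
- The arm moves only by the tool drive_tool, never from a script. Its argument "moves" is a list of rows, each an object of numbers: "claw": the closure, from -1 (fully open) to 1 (shut); "dx", "dy", "dz": the shift along the tool's x, y, z in units of 20 mm (1.0 is 20 mm); "yaw": the turn about the tool's z in units of 0.15 rad (1.0 is 0.15 rad). In form: [{"claw": .., "dx": .., "dy": .., "dz": .., "yaw": ..}, ...]. A call has 1 to 5 rows; each row shifts and turns the pose as measured when the row begins, along the tool's axes as they then stand; what a row does not reach is not made up. A row lasts 1/8 s, in which the tool goes at most 62.5 mm and 10.7 degrees, less where a joint would pass 70% of its speed; a pose out of reach is approached as far as the arm can. A call with a number of a shift or a turn outside -1 to 1 is refused whole. A call with a gripper value outside its range is refused whole. The fingers move at their own pace and stop on an object; "grip_force" is the grip in N (left out, the last holds). Time passes only in rows, so rows that do not move let the fingers close. It gives the time, the measured TCP pose, the force and the opening at its end, in the units of the state.
- telemetry.state(): the state, without advancing time (a new reading comes with each control period).
- grab_frame(name): name is "scene" or "top" or "wrist"; returns a dict with "color" (400x640x3 uint8, blue, green, red), "vertical_fov" (degrees; the focal length in pixels is half the picture's height over the tangent of half this angle, whatever the lens; pixels are square), "cx", "cy" (the principal point, pixels), "dist" ([k1, k2, p1, p2, k3] as OpenCV has them; the pictures are not rectified), "pose" (4x4, takes a point from camera to world coordinates). Camera axes: x right, y down, z forward; pixel columns grow to the right and rows downward; lengths in mm; the calibration is good to about 2 mm. A picture is of the moment at which its call begins. There is no depth.
- job.job_done(): hands the job in, once; it reports no verdict.
The state is a dict: "time_s": time; "qpos": joint angles; "qvel": joint speeds; "effort": joint torques, N m; "ee_pos": TCP position; "ee_rot": TCP orientation; "force": force on the tool from outside, world axes, zero at the start; "torque": the same for the moment, N m; "gripper_width": finger opening in mm.
Only numpy, scipy, OpenCV 4.12 (cv2) and the standard library are available. Lean on these libraries where they do the work, as an engineer would, in place of code of your own. Each camera call takes 0.05 s, during which the arm holds its last target.

## Working session

There is one attempt and no reset: what is moved stays moved. The work goes in short steps, Python scripts to look and compute and a tool call to move; the robot and the scene stay as the last step left them, time stands still between calls to the robot, and variables do not carry over. Pictures are saved under pics/ and viewed, and the job is handed in when it is done.

Besides the shell and the picture viewer there is one more tool, called after ">>>" as name(argument=value, ...) on one line, values as JSON. drive_tool: Moves the arm, as the interface text tells. Its arguments: {"type":"object","properties":{"moves":{"type":"array"},"grip_force":{"type":"number"}},"required":["moves"]}

```bash
mkdir -p pics; ls; cat > h.py <<'E'
import numpy as np,cv2
from workcell import telemetry, grab_frame, job
def save(n,f):
    cv2.imwrite(f'pics/{n}.png',f['color'])
    np.savez(f'pics/{n}.npz',**{k:np.array(v) for k,v in f.items()})
def load(n): return dict(np.load(f'pics/{n}.npz'))
def K(f):
    h=f['color'].shape[0]; F=h/2/np.tan(np.radians(float(f['vertical_fov']))/2)
    return np.array([[F,0,float(f['cx'])],[0,F,float(f['cy'])],[0,0,1]])
def pix2w(f,uv,z):
    p=cv2.undistortPoints(np.array(uv,float).reshape(-1,1,2),K(f),np.array(f['dist'],float))[:,0]
    d=np.c_[p,np.ones(len(p))]@f['pose'][:3,:3].T; o=f['pose'][:3,3]
    return o+d*((z-o[2])/d[:,2])[:,None]
def w2pix(f,P):
    T=np.linalg.inv(f['pose']); r,_=cv2.Rodrigues(T[:3,:3])
    return cv2.projectPoints(np.array(P,float).reshape(-1,1,3),r,T[:3,3],K(f),np.array(f['dist'],float))[0][:,0]
def tri(fs,uvs):
    A=np.zeros((3,3));b=np.zeros(3)
    for f,uv in zip(fs,uvs):
        o=f['pose'][:3,3]; d=pix2w(f,[uv],0.)[0]-o; d/=np.linalg.norm(d); M=np.eye(3)-np.outer(d,d); A+=M;b+=M@o
    return np.linalg.solve(A,b)
E
python3 - <<'E'
from h import *
for n in ['scene','top','wrist']:
    f=grab_frame(n); save(n+'0',f); print(n,f['pose'].round(2).tolist(),f['vertical_fov'],f['dist'])
print(telemetry.state())
E
```

```text
pics
scene [[0.82, 0.31, -0.49, 1287.39], [0.58, -0.44, 0.68, -988.86], [-0.0, -0.84, -0.54, 884.52], [0.0, 0.0, 0.0, 1.0]] 47.79702019869586 [-0.12750588  0.          0.          0.          0.        ]
top [[-0.03, -0.99, 0.12, 394.76], [-1.0, 0.03, -0.02, 44.83], [0.01, -0.12, -0.99, 1691.7], [0.0, 0.0, 0.0, 1.0]] 47.85294909287877 [0.02173177 0.         0.         0.         0.        ]
wrist [[0.39, 0.9, 0.22, 161.08], [0.92, -0.38, -0.09, 556.16], [-0.0, 0.24, -0.97, 384.37], [0.0, 0.0, 0.0, 1.0]] 65.18383948811888 [-0.03101349  0.          0.          0.          0.        ]
{'time_s': 0.15, 'qpos': array([ 6.60606540e+01,  1.83409667e+01,  8.96869690e+01, -2.27015423e-03,
        7.20433507e+01, -1.14626062e+00]), 'qvel': array([-0.04245783, -0.04500045, -0.1060172 ,  0.02085094,  0.01085267,
       -0.05673108]), 'effort': array([ 1.10127137e-04, -4.12771511e+01, -2.32155454e+01,  7.28653441e-02,
        4.33279714e-02, -1.00929362e-04]), 'ee_pos': array([222.62894877, 529.77084335, 213.35898952]), 'ee_rot': array([-1.79928685e+02,  7.32207251e-04,  1.57207616e+02]), 'force': array([ 0.32896007,  0.23561665, -0.61203515]), 'torque': array([-0.05543343,  0.06753516, -0.00404687]), 'gripper_width': 90.94250791663985}
```

View pics/scene0.png

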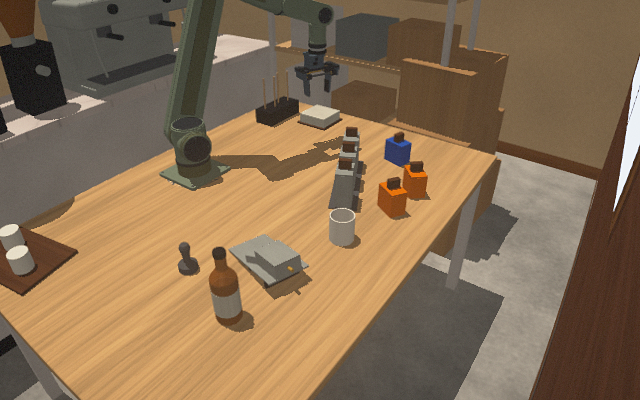

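View pics/top0.png

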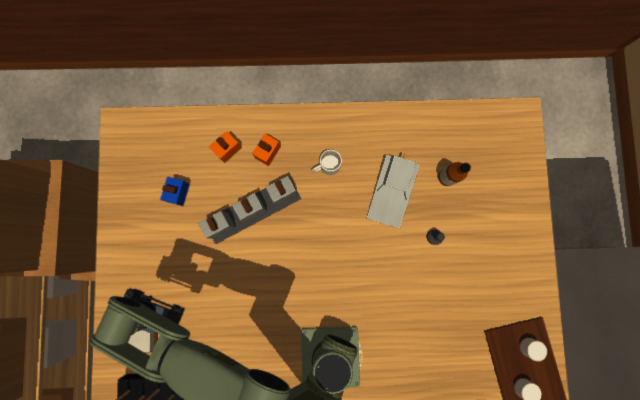

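View pics/wrist0.png

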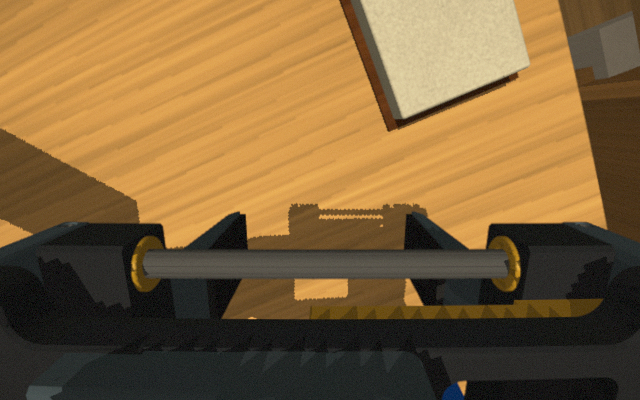

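```bash
python3 - <<'E'
from h import *
f=load('top0');c=f['color']
cv2.imwrite('pics/a.png',cv2.resize(c[125:255,155:315],None,fx=5,fy=4.6*5/4.6,interpolation=cv2.INTER_CUBIC)[:600])
cv2.imwrite('pics/b.png',cv2.resize(c[135:255,310:470],None,fx=5,fy=5,interpolation=cv2.INTER_CUBIC))
f=load('scene0');c=f['color']
cv2.imwrite('pics/c.png',cv2.resize(c[115:250,310:440],None,fx=4.4,fy=4.4,interpolation=cv2.INTER_CUBIC))
cv2.imwrite('pics/d.png',cv2.resize(c[205:335,160:320],None,fx=4.5,fy=4.5,interpolation=cv2.INTER_CUBIC))
E
```

```text
(no output)
```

View pics/a.png

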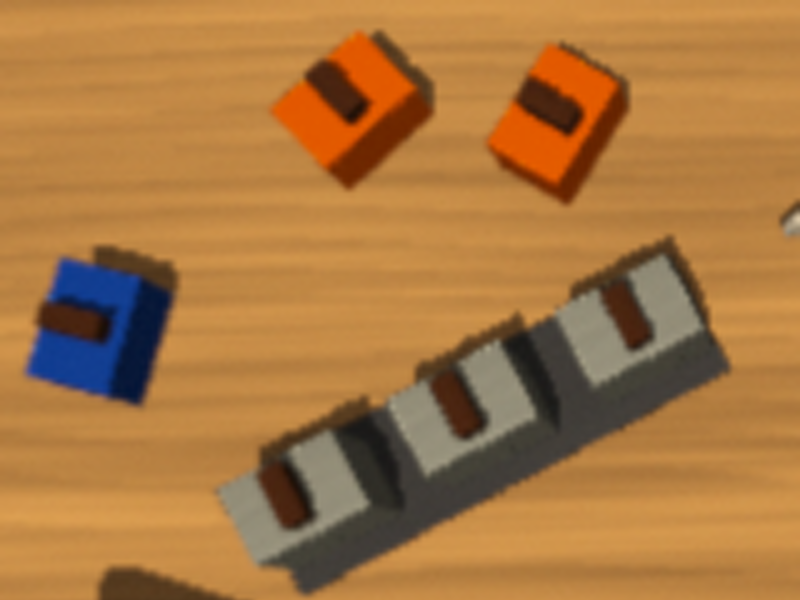

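View pics/b.png

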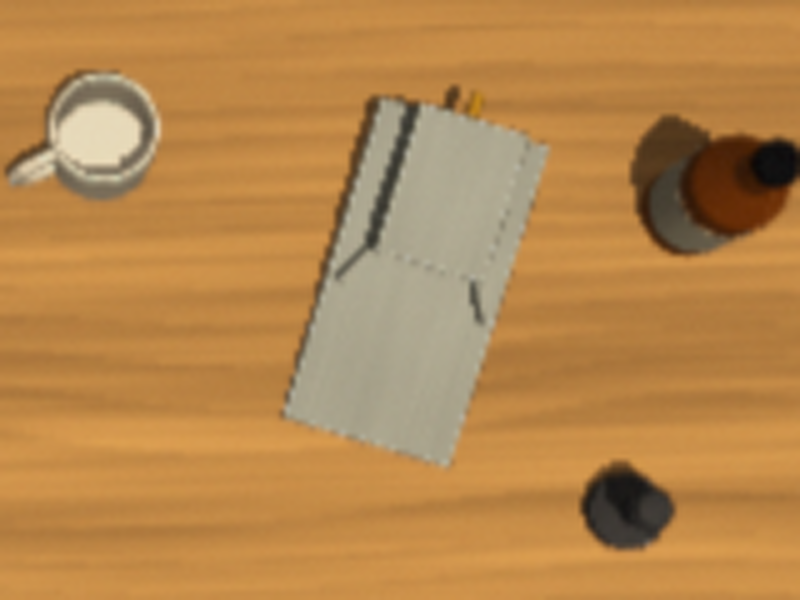

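View pics/c.png

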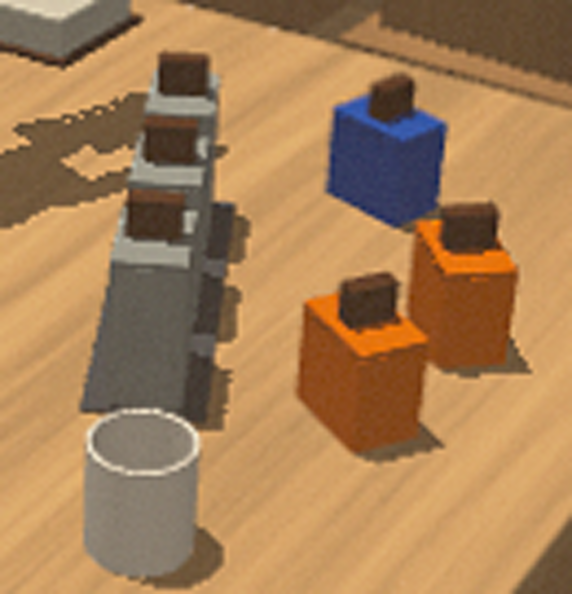

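View pics/d.png

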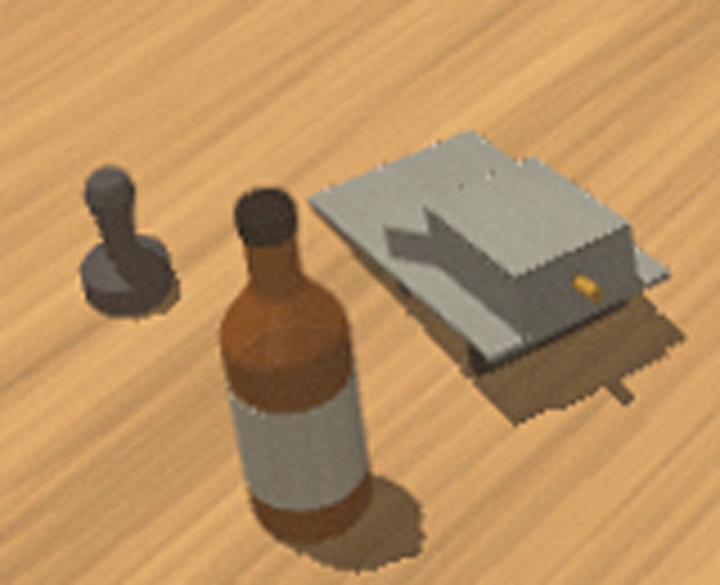

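```bash
python3 - <<'E'
from h import *
f=load('top0')
a=lambda P:(np.array(P,float)-2)/5+[155,125]
b=lambda P:(np.array(P,float)-2)/5+[310,135]
cs=[]
for L in [[(217,490),(333,432),(370,508),(262,566)],[(387,402),(500,342),(540,415),(430,475)],[(553,315),(667,253),(707,325),(597,388)]]:
    w=pix2w(f,a(L),138); cs.append(w.mean(0)); print('lid',w.mean(0).round(1),[round(float(np.linalg.norm(w[i]-w[(i+1)%4])),1) for i in range(4)])
d=cs[0]-cs[2]; print('pitch',np.linalg.norm(d)/2,'dir',np.degrees(np.arctan2(d[1],d[0])))
lo=pix2w(f,b([(285,415),(450,465)]),8); up=pix2w(f,b([(378,97),(548,147)]),51.4)
print(lo.round(1),up.round(1)); x=up.mean(0)-lo.mean(0); print('foot',lo.mean(0),'len',np.linalg.norm(x),'dir',np.degrees(np.arctan2(x[1],x[0])),[np.degrees(np.arctan2(*(e[0]-e[1])[[1,0]])) for e in (lo,up)], np.linalg.norm(lo[0]-lo[1]),np.linalg.norm(up[0]-up[1]))
for n,p,z in [('mug',(103,130),90),('mugbase',(100,165),0),('handle',(10,180),45),('tamper foot',(617,510),10),('syrup low',(690,215),30),('syrup cap',(775,162),220)]:
    print(n,pix2w(f,b([p]),z).round(0))
# check with scene view
g=load('scene0'); s=lambda P,o,k:(np.array(P,float)-2)/k+o
print('scene foot', pix2w(g,s([(310,202),(475,131)],[160,205],4.5),8).round(1), pix2w(g,s([(487,365),(670,275)],[160,205],4.5),51.4).round(1))
print('lid right scene',pix2w(g,s([(112,262),(187,262),(125,215),(192,222)],[310,115],4.4),138).round(1))
for n,P in [('blue',[(75,320)]),('o1',[(335,90)]),('o2',[(550,102)])]: print(n,pix2w(f,a(P),124).round(0))
E
```

```text
lid [480.6 388.4 138. ] [87.6, 58.6, 82.4, 61.0]
lid [539.5 272.6 138. ] [87.5, 58.1, 85.4, 58.9]
lid [597.7 156.7 138. ] [89.9, 57.8, 87.6, 59.6]
pitch 129.8074473248573 dir 116.81005292082482
[[ 496.4 -152.4    8. ]
 [ 455.6 -274.1    8. ]] [[ 727.7 -226.2   51.4]
 [ 686.6 -350.4   51.4]]
foot [ 476.01226261 -213.27015612    8.        ] len 246.8292726978754 dir -17.975044930804867 [np.float64(71.45614518111331), np.float64(71.70602157354348)] 128.41017707225532 130.81356748207568
mug [[701. -20.  90.]]
mugbase [[691. -20.   0.]]
handle [[674.  48.  45.]]
tamper foot [[ 419. -396.   10.]]
syrup low [[ 636. -459.   30.]]
syrup cap [[ 642. -460.  220.]]
scene foot [[ 457.3 -275.     8. ]
 [ 497.3 -149.5    8. ]] [[ 687.9 -357.9   51.4]
 [ 728.6 -232.5   51.4]]
lid right scene [[592.7 105.7 138. ]
 [638.9 138.3 138. ]
 [560.8 173.3 138. ]
 [609.6 193.9 138. ]]
blue [[610. 544. 124.]]
o1 [[769. 363. 124.]]
o2 [[757. 212. 124.]]
```

```bash
cat >> h.py <<'E'
def plan(x,y,z,yaw=None,st=None):
    s=st or telemetry.state(); p=np.array(s['ee_pos']); cy=s['ee_rot'][2]
    if yaw is None: yaw=cy
    dy=(yaw-cy+180)%360-180
    rem=np.array([x,y,z])-p; n=max(1,int(np.ceil(max(abs(dy)/8.59,np.linalg.norm(rem)/20-1e-9))))
    out=[]
    # per-row equal share
    for i in range(n):
        a=np.radians(cy+dy*i/n); c,sn=np.cos(a),np.sin(a); d=rem/n/20
        out.append([d[0]*c+d[1]*sn, d[0]*sn-d[1]*c, -d[2], -np.radians(dy/n)/0.15])
    print('at',p.round(1),round(float(cy),1),'t',round(s['time_s'],2),'F',np.round(s['force'],1),'w',round(s['gripper_width'],1))
    a=np.radians(yaw);c,sn=np.cos(a),np.sin(a); d=rem/20
    print('final-frame totals dx %.2f dy %.2f dz %.2f'%(d[0]*c+d[1]*sn,d[0]*sn-d[1]*c,-d[2]),'yaw units %.2f'%(-np.radians(dy)/.15), 'rows',n)
    if dy and abs(dy)>2:
        for r in out: print(np.round(r,2).tolist())
E
python3 - <<'E'
from h import *
plan(480,388,225,206.8)
E
```

```text
at [222.6 529.8 213.4] 157.2 t 0.15 F [ 0.3  0.2 -0.6] w 90.9
final-frame totals dx -8.29 dy -12.13 dz -0.58 yaw units -5.77 rows 15
[-0.97, -0.1, -0.04, -0.38]
[-0.97, -0.16, -0.04, -0.38]
[-0.96, -0.21, -0.04, -0.38]
[-0.94, -0.27, -0.04, -0.38]
[-0.92, -0.32, -0.04, -0.38]
[-0.9, -0.38, -0.04, -0.38]
[-0.88, -0.43, -0.04, -0.38]
[-0.85, -0.48, -0.04, -0.38]
[-0.83, -0.53, -0.04, -0.38]
[-0.79, -0.57, -0.04, -0.38]
[-0.76, -0.62, -0.04, -0.38]
[-0.72, -0.66, -0.04, -0.38]
[-0.68, -0.7, -0.04, -0.38]
[-0.64, -0.74, -0.04, -0.38]
[-0.6, -0.78, -0.04, -0.38]
```

>>> drive_tool(moves=[{"claw":-1,"dx":-0.97,"dy":-0.1,"dz":-0.1,"yaw":-0.5},{"claw":-1,"dx":-0.97,"dy":-0.2,"dz":-0.1,"yaw":-0.5},{"claw":-1,"dx":-0.95,"dy":-0.3,"dz":-0.1,"yaw":-0.5},{"claw":-1,"dx":-0.92,"dy":-0.38,"dz":-0.1,"yaw":-0.5},{"claw":-1,"dx":-0.9,"dy":-0.45,"dz":-0.1,"yaw":-0.5}], grip_force=25)

```text
time_s: 0.78
ee_pos: [308.5, 477.4, 221.4]
ee_rot: [-179.7, -0.2, 179.6]
force: [-0.3, 0.2, 0.8]
gripper_width: 91.3
```

```bash
python3 - <<'E'
from h import *
plan(480,388,225,206.8)
E
```

```text
at [308.5 477.4 221.4] 179.6 t 0.78 F [-0.3  0.2  0.8] w 91.3
final-frame totals dx -5.64 dy -7.86 dz -0.18 yaw units -3.17 rows 10
[-0.86, -0.44, -0.02, -0.32]
[-0.84, -0.48, -0.02, -0.32]
[-0.81, -0.52, -0.02, -0.32]
[-0.79, -0.56, -0.02, -0.32]
[-0.76, -0.6, -0.02, -0.32]
[-0.73, -0.63, -0.02, -0.32]
[-0.7, -0.66, -0.02, -0.32]
[-0.67, -0.7, -0.02, -0.32]
[-0.64, -0.73, -0.02, -0.32]
[-0.6, -0.76, -0.02, -0.32]
```

>>> drive_tool(moves=[{"claw":-1,"dx":-0.86,"dy":-0.46,"dz":-0.02,"yaw":-0.5},{"claw":-1,"dx":-0.83,"dy":-0.52,"dz":-0.02,"yaw":-0.5},{"claw":-1,"dx":-0.78,"dy":-0.6,"dz":-0.02,"yaw":-0.5},{"claw":-1,"dx":-0.74,"dy":-0.66,"dz":-0.02,"yaw":-0.5},{"claw":-1,"dx":-0.7,"dy":-0.7,"dz":-0.02,"yaw":-0.5}])

```text
time_s: 1.4
ee_pos: [397.2, 428.0, 221.8]
ee_rot: [-179.7, -0.4, -158.2]
force: [0.3, 0.0, -0.0]
gripper_width: 90.8
```

>>> drive_tool(moves=[{"claw":-1,"dx":-0.6,"dy":-0.8,"dz":-0.02,"yaw":-0.4},{"claw":-1,"dx":-0.6,"dy":-0.8,"dz":-0.02,"yaw":-0.2},{"claw":-1,"dx":-0.6,"dy":-0.8,"dz":0}])

```text
validation failed for argument at $.mo...
```

```bash
python3 - <<'E'
from h import *
plan(480,388,225,206.8)
E
```

```text
at [397.2 428.  221.8] -158.2 t 1.4 F [ 0.3  0.  -0. ] w 90.8
final-frame totals dx -2.79 dy -3.65 dz -0.16 yaw units -0.58 rows 5
[-0.62, -0.68, -0.03, -0.12]
[-0.61, -0.69, -0.03, -0.12]
[-0.6, -0.7, -0.03, -0.12]
[-0.58, -0.71, -0.03, -0.12]
[-0.57, -0.72, -0.03, -0.12]
```

>>> drive_tool(moves=[{"claw":-1,"dx":-0.65,"dy":-0.75,"dz":-0.03,"yaw":-0.2},{"claw":-1,"dx":-0.62,"dy":-0.75,"dz":-0.03,"yaw":-0.2},{"claw":-1,"dx":-0.6,"dy":-0.75,"dz":-0.03,"yaw":-0.2},{"claw":-1,"dx":-0.6,"dy":-0.75,"dz":0,"yaw":0},{"claw":-1,"dx":-0.58,"dy":-0.75,"dz":0,"yaw":0}])

```text
time_s: 2.02
ee_pos: [486.9, 383.4, 221.7]
ee_rot: [-179.7, -0.7, -152.9]
force: [0.5, 0.1, 0.4]
gripper_width: 91.2
```

```bash
python3 - <<'E'
from h import *
plan(480,388,225,206.8)
f=grab_frame('wrist');save('w1',f)
E
```

```text
at [486.9 383.4 221.7] -152.9 t 2.02 F [0.5 0.1 0.4] w 91.2
final-frame totals dx 0.20 dy 0.36 dz -0.16 yaw units 0.03 rows 1
```

View pics/w1.png

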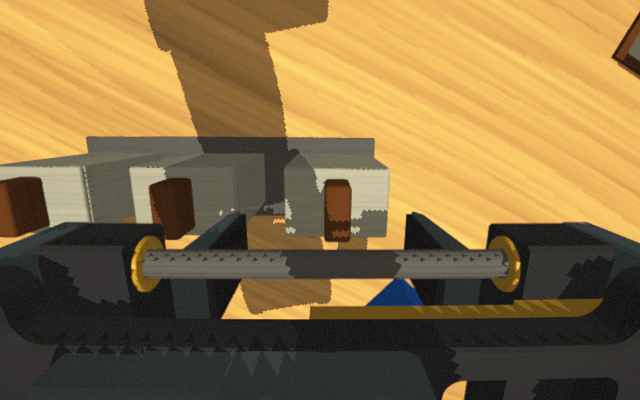

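```bash
python3 - <<'E'
from h import *
f=load('w1'); c=f['color'][130:270,240:420]; cv2.imwrite('pics/e.png',cv2.resize(c,None,fx=4.2,fy=4.2,interpolation=cv2.INTER_CUBIC))
E
```

```text
(no output)
```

View pics/e.png

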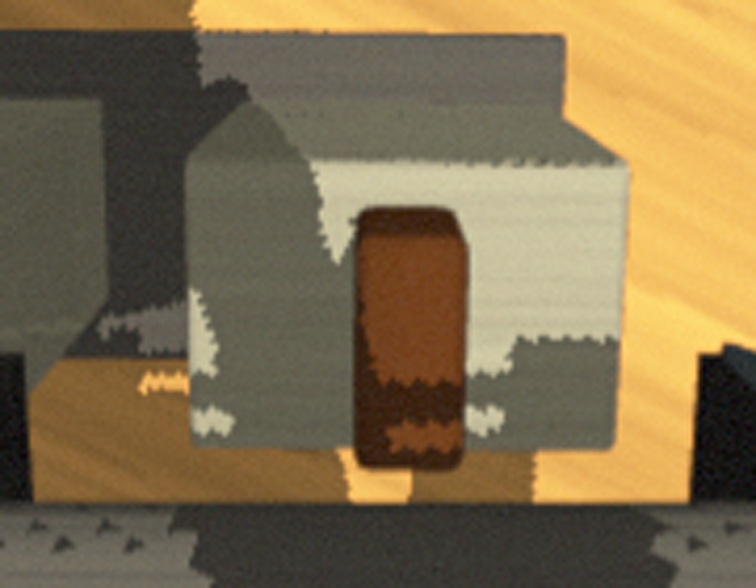

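```bash
python3 - <<'E'
from h import *
f=load('w1'); s=lambda P:(np.array(P,float)-1.6)/4.2+[240,130]
for L,z in (([(187,162),(628,165),(613,450),(192,447)],138),([(357,236),(467,238),(463,468),(355,466)],172)):
    w=pix2w(f,s(L),z); e=[w[(i+1)%4]-w[i] for i in range(4)]
    print(w.mean(0).round(1),[round(float(np.linalg.norm(v)),1) for v in e],[round(float(np.degrees(np.arctan2(v[1],v[0]))),1) for v in e])
E
```

```text
[482.9 390.7 138. ] [86.3, 59.0, 86.7, 59.0] [116.8, 26.8, -63.2, -153.6]
[482.4 390.5 172. ] [18.9, 42.0, 19.4, 41.9] [116.1, 27.2, -63.9, -153.4]
```

>>> drive_tool(moves=[{"claw":-1,"dx":0.03,"dy":0.4,"dz":0.8,"yaw":0},{"claw":-1,"dx":0,"dy":0,"dz":1,"yaw":0},{"claw":-1,"dx":0,"dy":0,"dz":1,"yaw":0},{"claw":-1,"dx":0,"dy":0,"dz":0.9,"yaw":0}])

```text
time_s: 2.58
ee_pos: [482.1, 390.3, 143.0]
ee_rot: [-179.7, -0.7, -153.0]
force: [-0.7, 0.1, -0.2]
gripper_width: 91.2
```

```bash
python3 - <<'E'
from h import *
plan(482.6,390.6,142,206.8)
E
```

```text
at [482.1 390.3 143. ] -153.0 t 2.58 F [-0.7  0.1 -0.2] w 91.2
final-frame totals dx -0.03 dy 0.00 dz 0.05 yaw units 0.02 rows 1
```

Very accurate. Close on the grip.

>>> drive_tool(moves=[{"claw":1,"dx":0,"dy":0,"dz":0,"yaw":0},{"claw":1,"dx":0,"dy":0,"dz":0,"yaw":0},{"claw":1,"dx":0,"dy":0,"dz":0,"yaw":0},{"claw":1,"dx":0,"dy":0,"dz":0,"yaw":0},{"claw":1,"dx":0,"dy":0,"dz":0,"yaw":0}], grip_force=25)

```text
time_s: 3.2
ee_pos: [480.0, 391.5, 142.4]
ee_rot: [-179.8, -0.8, -152.9]
force: [-0.2, -0.4, -0.8]
gripper_width: 43.9
```

>>> drive_tool(moves=[{"claw":1,"dx":0,"dy":0,"dz":0,"yaw":0},{"claw":1,"dx":0,"dy":0,"dz":0,"yaw":0},{"claw":1,"dx":0,"dy":0,"dz":0,"yaw":0},{"claw":1,"dx":0,"dy":0,"dz":-0.3,"yaw":0},{"claw":1,"dx":0,"dy":0,"dz":-0.6,"yaw":0}])

```text
time_s: 3.82
ee_pos: [479.5, 391.0, 159.9]
ee_rot: [-179.7, -0.9, -152.9]
force: [0.3, -1.1, -1.5]
gripper_width: 19.8
```

>>> drive_tool(moves=[{"claw":1,"dx":0,"dy":0,"dz":-1,"yaw":0},{"claw":1,"dx":0,"dy":0,"dz":-1,"yaw":0},{"claw":1,"dx":0,"dy":0,"dz":-1,"yaw":0},{"claw":1,"dx":0,"dy":0,"dz":-1,"yaw":0},{"claw":1,"dx":0,"dy":0,"dz":-1,"yaw":0}])

```text
time_s: 4.45
ee_pos: [480.6, 392.2, 266.1]
ee_rot: [-179.8, -0.9, -152.9]
force: [0.8, 0.7, -2.5]
gripper_width: 20.0
```

```bash
python3 - <<'E'
from h import *
plan(368,332,250,206.8)
f=grab_frame('scene');save('s1',f)
c=f['color'][90:230,290:440]; cv2.imwrite('pics/g.png',cv2.resize(c,None,fx=4.2,fy=4.2,interpolation=cv2.INTER_CUBIC))
E
```

```text
at [480.6 392.2 266.1] -152.9 t 4.45 F [ 0.8  0.7 -2.5] w 20.0
final-frame totals dx 6.38 dy -0.15 dz 0.80 yaw units 0.03 rows 7
```

View pics/g.png

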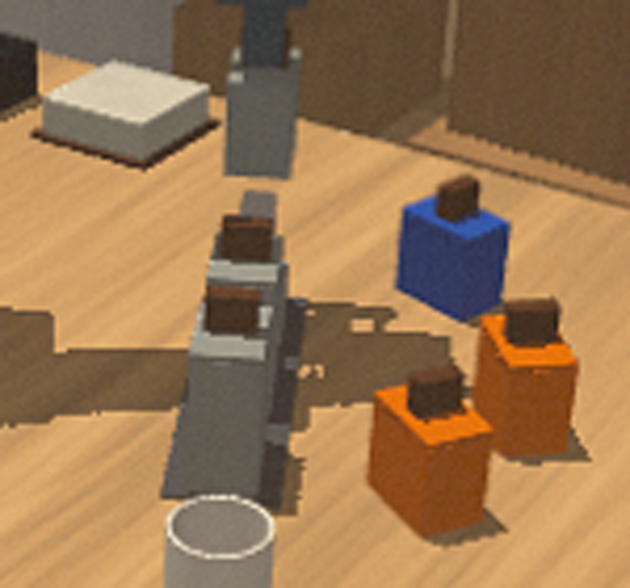

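>>> drive_tool(moves=[{"claw":1,"dx":1,"dy":0,"dz":0,"yaw":0},{"claw":1,"dx":1,"dy":0,"dz":0.3,"yaw":0},{"claw":1,"dx":1,"dy":0,"dz":0.5,"yaw":0},{"claw":1,"dx":1,"dy":0,"dz":0.9,"yaw":0},{"claw":1,"dx":1,"dy":0,"dz":1,"yaw":0}])

```text
time_s: 5.12
ee_pos: [391.9, 347.5, 218.2]
ee_rot: [-180.0, -0.0, -153.0]
force: [-0.3, -0.2, -2.1]
gripper_width: 20.1
```

>>> drive_tool(moves=[{"claw":1,"dx":1,"dy":0,"dz":1,"yaw":0},{"claw":1,"dx":0.5,"dy":0,"dz":1,"yaw":0},{"claw":1,"dx":0,"dy":0,"dz":1,"yaw":0},{"claw":1,"dx":0,"dy":0,"dz":1,"yaw":0},{"claw":1,"dx":0,"dy":0,"dz":0.9,"yaw":0}])

```text
time_s: 5.75
ee_pos: [362.7, 332.6, 119.1]
ee_rot: [180.0, 0.1, -152.9]
force: [-0.7, -0.5, -1.2]
gripper_width: 19.6
```

>>> drive_tool(moves=[{"claw":1,"dx":0,"dy":0,"dz":0.7,"yaw":0},{"claw":1,"dx":0,"dy":0,"dz":0.3,"yaw":0},{"claw":1,"dx":0,"dy":0,"dz":0.2,"yaw":0}])

```text
time_s: 6.12
ee_pos: [363.1, 332.9, 94.4]
ee_rot: [180.0, 0.2, -152.9]
force: [2.1, -1.6, 15.8]
gripper_width: 20.0
```

>>> drive_tool(moves=[{"claw":-1,"dx":0,"dy":0,"dz":-0.05,"yaw":0},{"claw":-1,"dx":0,"dy":0,"dz":0,"yaw":0},{"claw":-1,"dx":0,"dy":0,"dz":-0.7,"yaw":0},{"claw":-1,"dx":0,"dy":0,"dz":-1,"yaw":0},{"claw":-1,"dx":0,"dy":0,"dz":-1,"yaw":0}])

```text
time_s: 6.75
ee_pos: [363.4, 333.3, 153.5]
ee_rot: [179.9, 0.3, -152.9]
force: [0.3, 0.1, 0.3]
gripper_width: 66.6
```

```bash
python3 - <<'E'
from h import *
plan(541.2,274.6,195,206.8)
E
```

```text
at [363.4 333.3 153.5] -152.9 t 6.75 F [0.3 0.1 0.3] w 66.6
final-frame totals dx -6.61 dy -6.63 dz -2.08 yaw units 0.03 rows 10
```

>>> drive_tool(moves=[{"claw":-1,"dx":0,"dy":-0.8,"dz":-1,"yaw":0},{"claw":-1,"dx":-0.4,"dy":-1,"dz":-1,"yaw":0},{"claw":-1,"dx":-1,"dy":-1,"dz":-0.1,"yaw":0},{"claw":-1,"dx":-1,"dy":-1,"dz":0,"yaw":0},{"claw":-1,"dx":-1,"dy":-1,"dz":0,"yaw":0}])

```text
time_s: 7.38
ee_pos: [470.5, 279.2, 206.8]
ee_rot: [179.8, 1.1, -152.7]
force: [-0.1, 0.1, 0.1]
gripper_width: 91.7
```

>>> drive_tool(moves=[{"claw":-1,"dx":-1,"dy":-1,"dz":0,"yaw":0},{"claw":-1,"dx":-1,"dy":-0.8,"dz":0,"yaw":0},{"claw":-1,"dx":-0.8,"dy":0,"dz":0,"yaw":0}])

```text
time_s: 7.75
ee_pos: [540.2, 271.6, 212.1]
ee_rot: [179.8, 1.4, -152.9]
force: [0.1, -0.2, -0.9]
gripper_width: 91.7
```

```bash
python3 - <<'E'
from h import *
plan(541.2,274.6,142,206.8)
E
```

```text
at [540.2 271.6 212.1] -152.9 t 7.75 F [ 0.1 -0.2 -0.9] w 91.7
final-frame totals dx -0.11 dy 0.11 dz 3.51 yaw units 0.04 rows 4
```

>>> drive_tool(moves=[{"claw":-1,"dx":-0.1,"dy":0.1,"dz":1,"yaw":0},{"claw":-1,"dx":0,"dy":0,"dz":1,"yaw":0},{"claw":-1,"dx":0,"dy":0,"dz":0.9,"yaw":0},{"claw":0,"dx":0,"dy":0,"dz":0.4,"yaw":0},{"claw":0.5,"dx":0,"dy":0,"dz":0.1,"yaw":0}])

```text
time_s: 8.38
ee_pos: [545.9, 276.4, 148.8]
ee_rot: [179.8, 1.9, -152.9]
force: [-0.3, -0.8, 0.8]
gripper_width: 73.8
```

```bash
python3 - <<'E'
from h import *
plan(541.2,274.6,142,206.8)
f=grab_frame('wrist');save('w2',f)
E
```

```text
at [545.9 276.4 148.8] -152.9 t 8.38 F [-0.3 -0.8  0.8] w 73.8
final-frame totals dx 0.25 dy 0.03 dz 0.34 yaw units 0.03 rows 1
```

View pics/w2.png

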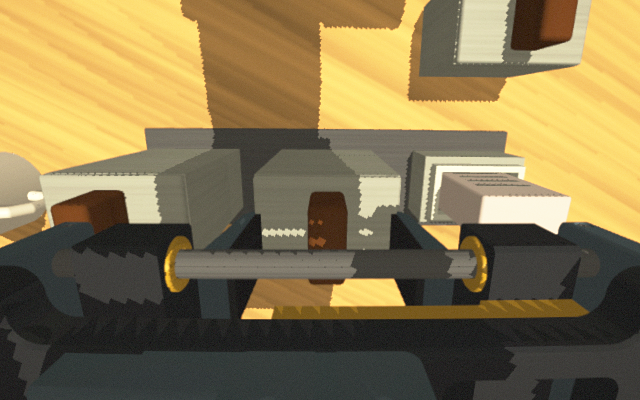

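>>> drive_tool(moves=[{"claw":-1,"dx":0,"dy":0,"dz":-1,"yaw":0},{"claw":-1,"dx":0.1,"dy":0,"dz":-1,"yaw":0},{"claw":-1,"dx":0,"dy":1,"dz":-0.6,"yaw":0},{"claw":-1,"dx":0,"dy":1,"dz":0,"yaw":0},{"claw":-1,"dx":0,"dy":1,"dz":0,"yaw":0}])

```text
time_s: 9.05
ee_pos: [514.4, 331.4, 205.1]
ee_rot: [179.8, 2.1, -153.0]
force: [-0.4, -0.1, 0.0]
gripper_width: 91.5
```

>>> drive_tool(moves=[{"claw":-1,"dx":0,"dy":1,"dz":0,"yaw":0},{"claw":-1,"dx":0,"dy":1,"dz":0,"yaw":0},{"claw":-1,"dx":0,"dy":0.8,"dz":0,"yaw":0}])

```text
time_s: 9.43
ee_pos: [485.5, 385.9, 203.6]
ee_rot: [179.8, 1.9, -152.9]
force: [-0.7, -0.7, -0.0]
gripper_width: 91.5
```

```bash
python3 - <<'E'
from h import *
plan(482.6,390.6,142,206.8)
f=grab_frame('wrist');save('w3',f)
c=f['color'][120:280,210:440]; cv2.imwrite('pics/i.png',cv2.resize(c,None,fx=3.4,fy=3.4,interpolation=cv2.INTER_CUBIC))
E
```

```text
at [485.5 385.9 203.6] -152.9 t 9.43 F [-0.7 -0.7 -0. ] w 91.5
final-frame totals dx 0.02 dy 0.28 dz 3.08 yaw units 0.04 rows 4
```

View pics/i.png

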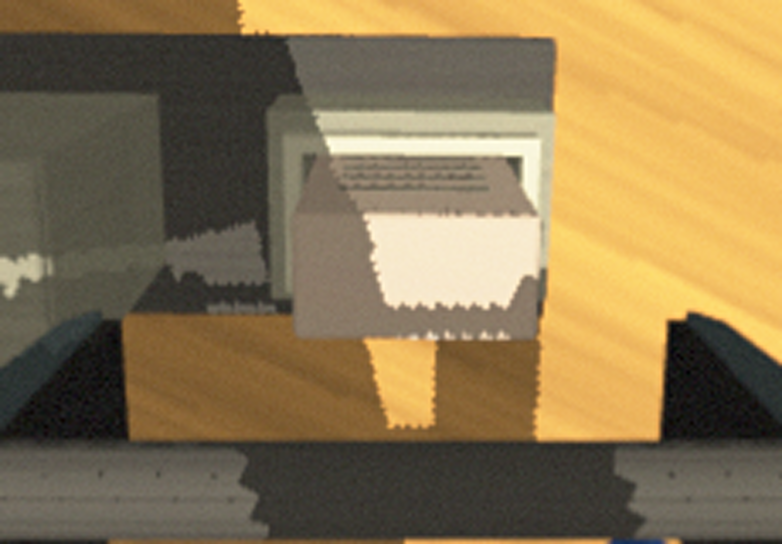

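```bash
python3 - <<'E'
from h import *
f=load('w3'); s=lambda P:(np.array(P,float)-1.2)/3.4+[210,120]
w=pix2w(f,s([(296,213),(540,213),(537,339),(296,339)]),126); e=[w[(i+1)%4]-w[i] for i in range(4)]
print(w.mean(0).round(1),[round(float(np.linalg.norm(v)),1) for v in e],[round(float(np.degrees(np.arctan2(v[1],v[0]))),1) for v in e])
plan(*(w.mean(0)[:2]),90)
E
```

```text
[482.7 391.  126. ] [58.0, 31.7, 59.2, 31.7] [117.1, 28.0, -62.9, -154.3]
at [484.6 387.6 203.5] -152.8 t 9.47 F [-0.5  0.6 -0.4] w 91.4
final-frame totals dx 0.00 dy 0.20 dz 5.68 yaw units -0.00 rows 6
```

>>> drive_tool(moves=[{"claw":-1,"dx":0.04,"dy":0.22,"dz":1,"yaw":0},{"claw":-1,"dx":0.04,"dy":0,"dz":1,"yaw":0},{"claw":-1,"dx":0.04,"dy":0,"dz":1,"yaw":0},{"claw":-1,"dx":0.04,"dy":0,"dz":1,"yaw":0},{"claw":-1,"dx":0.04,"dy":0,"dz":1,"yaw":0}])

```text
time_s: 10.1
ee_pos: [482.6, 393.8, 102.0]
ee_rot: [179.7, 2.2, -152.7]
force: [0.2, 0.4, -0.5]
gripper_width: 91.4
```

```bash
python3 - <<'E'
from h import *
plan(482.7,391,90)
E
```

```text
at [482.6 393.8 102. ] -152.7 t 10.1 F [ 0.2  0.4 -0.5] w 91.4
final-frame totals dx 0.06 dy -0.13 dz 0.60 yaw units -0.00 rows 1
```

>>> drive_tool(moves=[{"claw":1,"dx":0.08,"dy":-0.13,"dz":0.6,"yaw":0},{"claw":1,"dx":0,"dy":0,"dz":0,"yaw":0},{"claw":1,"dx":0,"dy":0,"dz":0,"yaw":0},{"claw":1,"dx":0,"dy":0,"dz":0,"yaw":0},{"claw":1,"dx":0,"dy":0,"dz":0,"yaw":0}], grip_force=25)

```text
time_s: 10.72
ee_pos: [482.8, 390.5, 89.4]
ee_rot: [179.7, 2.1, -152.7]
force: [-0.2, 0.2, -2.4]
gripper_width: 60.3
```

>>> drive_tool(moves=[{"claw":1,"dx":0,"dy":0,"dz":-0.5,"yaw":0},{"claw":1,"dx":0,"dy":0,"dz":-1,"yaw":0},{"claw":1,"dx":0,"dy":0,"dz":-1,"yaw":0},{"claw":1,"dx":0,"dy":0,"dz":-1,"yaw":0},{"claw":1,"dx":0,"dy":0,"dz":-1,"yaw":0}])

```text
time_s: 11.35
ee_pos: [479.2, 388.1, 183.0]
ee_rot: [179.8, 2.0, -152.7]
force: [0.5, -0.4, -1.7]
gripper_width: 60.1
```

>>> drive_tool(moves=[{"claw":1,"dx":0,"dy":0,"dz":-1,"yaw":0},{"claw":1,"dx":0,"dy":0,"dz":-1,"yaw":0},{"claw":1,"dx":0,"dy":0,"dz":-1,"yaw":0},{"claw":1,"dx":0,"dy":0,"dz":-1,"yaw":0},{"claw":1,"dx":0,"dy":-0.5,"dz":-1,"yaw":0}])

```text
time_s: 11.98
ee_pos: [479.8, 377.0, 290.4]
ee_rot: [179.7, 2.2, -152.7]
force: [0.0, -0.4, -2.7]
gripper_width: 60.1
```

```bash
python3 - <<'E'
from h import *
plan(540,-235,280,161.7)
E
```

```text
at [479.8 377.  290.4] -152.7 t 11.97 F [ 0.  -0.4 -2.7] w 60.1
final-frame totals dx -12.47 dy -28.11 dz 0.52 yaw units 5.31 rows 31
[0.37, -0.92, 0.02, 0.17]
[0.34, -0.93, 0.02, 0.17]
[0.32, -0.94, 0.02, 0.17]
[0.29, -0.95, 0.02, 0.17]
[0.27, -0.95, 0.02, 0.17]
[0.25, -0.96, 0.02, 0.17]
[0.22, -0.97, 0.02, 0.17]
[0.2, -0.97, 0.02, 0.17]
[0.17, -0.98, 0.02, 0.17]
[0.15, -0.98, 0.02, 0.17]
[0.12, -0.98, 0.02, 0.17]
[0.1, -0.99, 0.02, 0.17]
[0.07, -0.99, 0.02, 0.17]
[0.04, -0.99, 0.02, 0.17]
[0.02, -0.99, 0.02, 0.17]
[-0.01, -0.99, 0.02, 0.17]
[-0.03, -0.99, 0.02, 0.17]
[-0.06, -0.99, 0.02, 0.17]
[-0.08, -0.99, 0.02, 0.17]
[-0.11, -0.99, 0.02, 0.17]
[-0.13, -0.98, 0.02, 0.17]
[-0.16, -0.98, 0.02, 0.17]
[-0.18, -0.97, 0.02, 0.17]
[-0.21, -0.97, 0.02, 0.17]
[-0.23, -0.96, 0.02, 0.17]
[-0.26, -0.96, 0.02, 0.17]
[-0.28, -0.95, 0.02, 0.17]
[-0.31, -0.94, 0.02, 0.17]
[-0.33, -0.93, 0.02, 0.17]
[-0.36, -0.93, 0.02, 0.17]
[-0.38, -0.92, 0.02, 0.17]
```

>>> drive_tool(moves=[{"claw":1,"dx":0.35,"dy":-1,"dz":0,"yaw":0.2},{"claw":1,"dx":0.32,"dy":-1,"dz":0,"yaw":0.2},{"claw":1,"dx":0.3,"dy":-1,"dz":0,"yaw":0.2},{"claw":1,"dx":0.28,"dy":-1,"dz":0,"yaw":0.2},{"claw":1,"dx":0.25,"dy":-1,"dz":0,"yaw":0.2}])

```text
time_s: 12.6
ee_pos: [492.2, 265.7, 288.0]
ee_rot: [179.4, 2.1, -161.9]
force: [-0.5, -0.4, -2.8]
gripper_width: 60.1
```

>>> drive_tool(moves=[{"claw":1,"dx":0.25,"dy":-1,"dz":0,"yaw":0.2},{"claw":1,"dx":0.22,"dy":-1,"dz":0,"yaw":0.2},{"claw":1,"dx":0.2,"dy":-1,"dz":0,"yaw":0.2},{"claw":1,"dx":0.18,"dy":-1,"dz":0,"yaw":0.2},{"claw":1,"dx":0.15,"dy":-1,"dz":0,"yaw":0.2}])

```text
time_s: 13.22
ee_pos: [496.4, 154.4, 283.6]
ee_rot: [179.2, 1.7, -171.3]
force: [-0.3, -0.0, -2.1]
gripper_width: 60.2
```

>>> drive_tool(moves=[{"claw":1,"dx":0.1,"dy":-1,"dz":0,"yaw":0.2},{"claw":1,"dx":0.08,"dy":-1,"dz":0,"yaw":0.2},{"claw":1,"dx":0.05,"dy":-1,"dz":0,"yaw":0.2},{"claw":1,"dx":0,"dy":-1,"dz":0,"yaw":0.2},{"claw":1,"dx":0,"dy":-1,"dz":0,"yaw":0.2}])

```text
time_s: 13.85
ee_pos: [497.9, 45.7, 279.8]
ee_rot: [179.0, 1.3, 179.3]
force: [-0.4, 0.4, -2.4]
gripper_width: 60.0
```

```bash
python3 - <<'E'
from h import *
plan(540,-235,280,161.7)
E
```

```text
at [497.9  45.7 279.8] 179.3 t 13.85 F [-0.4  0.4 -2.4] w 60.0
final-frame totals dx -6.41 dy -12.66 dz -0.01 yaw units 2.05 rows 15
[-0.15, -0.93, -0.0, 0.14]
[-0.17, -0.93, -0.0, 0.14]
[-0.19, -0.93, -0.0, 0.14]
[-0.21, -0.92, -0.0, 0.14]
[-0.23, -0.92, -0.0, 0.14]
[-0.25, -0.91, -0.0, 0.14]
[-0.26, -0.91, -0.0, 0.14]
[-0.28, -0.9, -0.0, 0.14]
[-0.3, -0.9, -0.0, 0.14]
[-0.32, -0.89, -0.0, 0.14]
[-0.34, -0.88, -0.0, 0.14]
[-0.36, -0.88, -0.0, 0.14]
[-0.37, -0.87, -0.0, 0.14]
[-0.39, -0.86, -0.0, 0.14]
[-0.41, -0.85, -0.0, 0.14]
```

>>> drive_tool(moves=[{"claw":1,"dx":-0.15,"dy":-1,"dz":0,"yaw":0.2},{"claw":1,"dx":-0.18,"dy":-1,"dz":0,"yaw":0.2},{"claw":1,"dx":-0.2,"dy":-1,"dz":0,"yaw":0.2},{"claw":1,"dx":-0.24,"dy":-1,"dz":0,"yaw":0.2},{"claw":1,"dx":-0.26,"dy":-1,"dz":0,"yaw":0.2}])

```text
time_s: 14.48
ee_pos: [507.1, -63.6, 276.2]
ee_rot: [178.8, 1.0, 169.9]
force: [-0.5, 0.3, -2.7]
gripper_width: 59.9
```

>>> drive_tool(moves=[{"claw":1,"dx":-0.3,"dy":-1,"dz":0,"yaw":0.2},{"claw":1,"dx":-0.3,"dy":-1,"dz":0,"yaw":0.2},{"claw":1,"dx":-0.35,"dy":-1,"dz":0,"yaw":0.2},{"claw":1,"dx":-0.36,"dy":-1,"dz":0,"yaw":0.2},{"claw":1,"dx":-0.38,"dy":-1,"dz":0,"yaw":0.2}])

```text
time_s: 15.1
ee_pos: [511.7, -176.3, 272.4]
ee_rot: [178.7, 0.6, 160.5]
force: [-0.7, -0.1, -1.7]
gripper_width: 60.3
```

```bash
python3 - <<'E'
from h import *
plan(540,-235,280,161.7)
f=grab_frame('wrist');save('w4',f)
E
```

```text
at [ 511.7 -176.3  272.4] 160.5 t 15.1 F [-0.7 -0.1 -1.7] w 60.3
final-frame totals dx -2.26 dy -2.34 dz -0.38 yaw units -0.13 rows 4
```

View pics/w4.png

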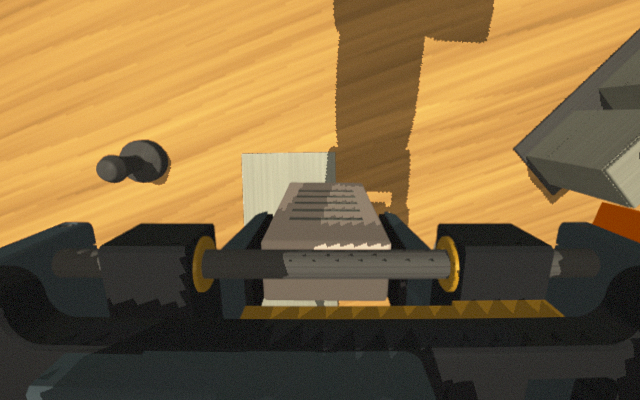

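```bash
python3 - <<'E'
from h import *
f=load('w4'); c=f['color'][130:260,220:420]; cv2.imwrite('pics/j.png',cv2.resize(c,None,fx=4,fy=4,interpolation=cv2.INTER_CUBIC))
w=pix2w(f,[(242,153),(334,152.5)],8);print(w.round(1)); d=w[1]-w[0]; print(np.degrees(np.arctan2(d[1],d[0])))
e=d/np.linalg.norm(d); print('foot',w[0]+65*e)
E
```

```text
[[ 455.5 -271.9    8. ]
 [ 497.5 -152.     8. ]]
70.69651313613873
foot [ 476.94888729 -210.58140722    8.        ]
```

View pics/j.png

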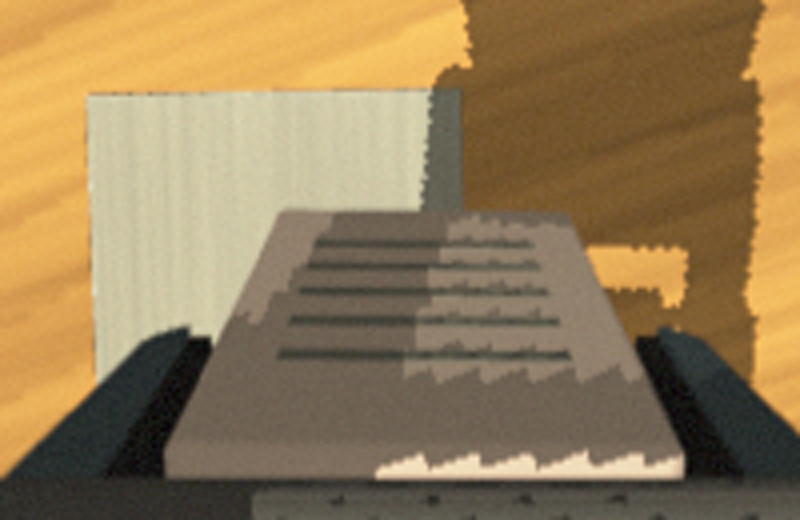

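```bash
python3 - <<'E'
from h import *
plan(566,-242,130,161.5)
E
```

```text
at [ 511.8 -179.1  272.1] 160.4 t 15.15 F [ 0.3 -1.7 -1.7] w 59.8
final-frame totals dx -3.57 dy -2.12 dz 7.10 yaw units -0.13 rows 9
```

>>> drive_tool(moves=[{"claw":1,"dx":-0.9,"dy":-0.6,"dz":0.5,"yaw":-0.13},{"claw":1,"dx":-0.9,"dy":-0.6,"dz":1,"yaw":0},{"claw":1,"dx":-0.9,"dy":-0.6,"dz":1,"yaw":0},{"claw":1,"dx":-0.8,"dy":-0.4,"dz":1,"yaw":0},{"claw":1,"dx":0,"dy":0,"dz":1,"yaw":0}])

```text
time_s: 15.78
ee_pos: [563.7, -247.4, 179.9]
ee_rot: [178.8, 0.7, 161.1]
force: [-0.5, -0.4, -1.8]
gripper_width: 59.9
```

```bash
python3 - <<'E'
from h import *
plan(566,-242,130,161.5)
E
```

```text
at [ 563.7 -247.4  179.9] 161.1 t 15.78 F [-0.5 -0.4 -1.8] w 59.9
final-frame totals dx -0.02 dy 0.29 dz 2.49 yaw units -0.04 rows 3
```

>>> drive_tool(moves=[{"claw":1,"dx":0,"dy":0.25,"dz":0.9,"yaw":-0.04},{"claw":1,"dx":0,"dy":0.05,"dz":1,"yaw":0},{"claw":1,"dx":0,"dy":0,"dz":0.5,"yaw":0},{"claw":1,"dx":0,"dy":0,"dz":0.2,"yaw":0}])

```text
time_s: 16.27
ee_pos: [563.1, -242.0, 123.8]
ee_rot: [178.8, 0.4, 161.2]
force: [-0.3, -0.5, -1.7]
gripper_width: 60.3
```

```bash
python3 - <<'E'
from h import *
plan(566,-242,112,161.5)
f=grab_frame('scene');save('s2',f)
c=f['color'][150:330,170:370]; cv2.imwrite('pics/k.png',cv2.resize(c,None,fx=3.3,fy=3.3,interpolation=cv2.INTER_CUBIC))
E
```

```text
at [ 563.1 -242.   123.8] 161.2 t 16.27 F [-0.3 -0.5 -1.7] w 60.3
final-frame totals dx -0.14 dy 0.04 dz 0.59 yaw units -0.03 rows 1
```

View pics/k.png

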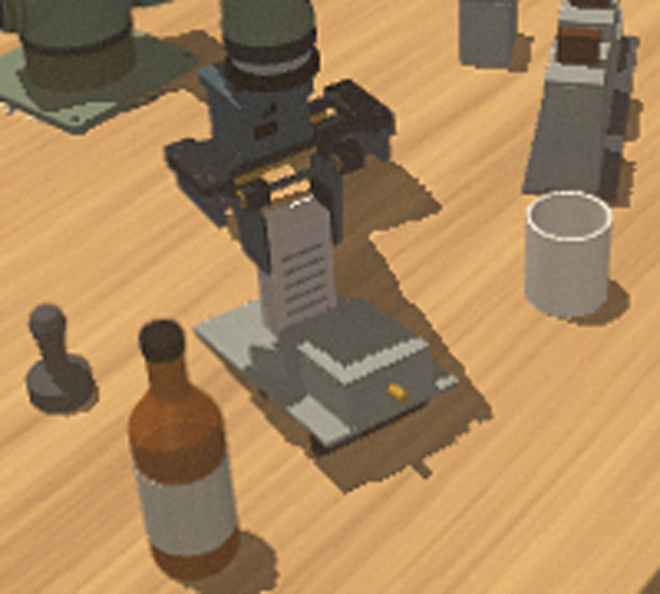

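>>> drive_tool(moves=[{"claw":1,"dx":0,"dy":0,"dz":0.4,"yaw":0},{"claw":1,"dx":0,"dy":0,"dz":0.2,"yaw":0}])

```text
time_s: 16.58
ee_pos: [563.8, -242.1, 112.2]
ee_rot: [178.8, 0.5, 161.2]
force: [-0.8, -0.6, -2.1]
gripper_width: 59.7
```

>>> drive_tool(moves=[{"claw":1,"dx":0,"dy":0,"dz":0.15,"yaw":0},{"claw":1,"dx":0,"dy":0,"dz":0.1,"yaw":0}], grip_force=12)

```text
time_s: 16.82
ee_pos: [565.2, -242.4, 110.0]
ee_rot: [178.8, 0.8, 161.2]
force: [-1.8, 0.6, 9.9]
gripper_width: 59.9
```

>>> drive_tool(moves=[{"claw":1,"dx":0,"dy":0,"dz":0,"yaw":0},{"claw":1,"dx":0.5,"dy":0,"dz":0.12,"yaw":0},{"claw":1,"dx":0.5,"dy":0,"dz":0.12,"yaw":0}], grip_force=4)

```text
time_s: 17.2
ee_pos: [547.0, -236.2, 106.1]
ee_rot: [178.8, 1.0, 161.2]
force: [1.0, 0.5, -0.6]
gripper_width: 59.9
```

```bash
python3 - <<'E'
from h import *
plan(566,-242,112,161.5)
f=grab_frame('scene');save('s3',f)
c=f['color'][150:330,170:370]; cv2.imwrite('pics/l.png',cv2.resize(c,None,fx=3.3,fy=3.3,interpolation=cv2.INTER_CUBIC))
E
```

```text
at [ 547.  -236.2  106.1] 161.2 t 17.2 F [ 1.   0.5 -0.6] w 59.9
final-frame totals dx -0.99 dy 0.03 dz -0.29 yaw units -0.03 rows 2
```

View pics/l.png

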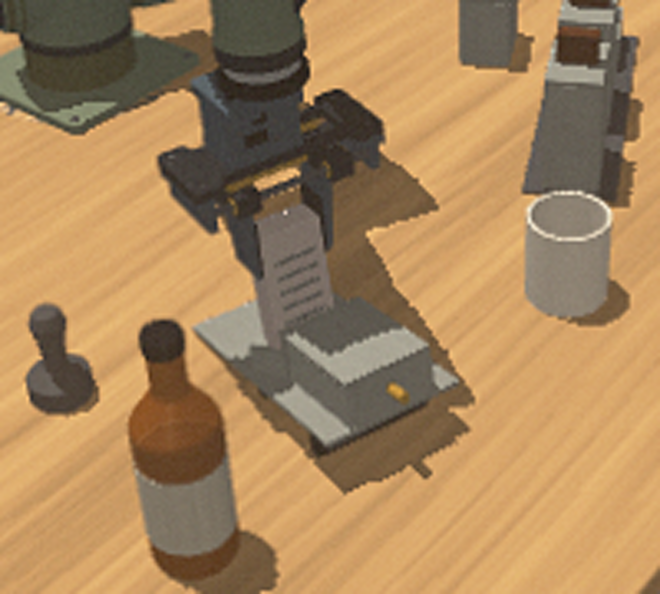

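>>> drive_tool(moves=[{"claw":1,"dx":0.6,"dy":0,"dz":0.08,"yaw":0},{"claw":1,"dx":0.6,"dy":0,"dz":0.15,"yaw":0},{"claw":1,"dx":0.6,"dy":0,"dz":0.22,"yaw":0}])

```text
time_s: 17.62
ee_pos: [509.7, -223.2, 96.5]
ee_rot: [178.8, 1.0, 161.2]
force: [-0.2, -0.0, 4.3]
gripper_width: 59.7
```

```bash
python3 - <<'E'
from h import *
plan(566,-242,112,161.5)
f=grab_frame('scene');save('s4',f)
c=f['color'][150:330,170:370]; cv2.imwrite('pics/m.png',cv2.resize(c,None,fx=3.3,fy=3.3,interpolation=cv2.INTER_CUBIC))
E
```

```text
at [ 509.7 -223.2   96.5] 161.2 t 17.62 F [-0.2 -0.   4.3] w 59.7
final-frame totals dx -2.97 dy 0.00 dz -0.78 yaw units -0.03 rows 4
```

View pics/m.png

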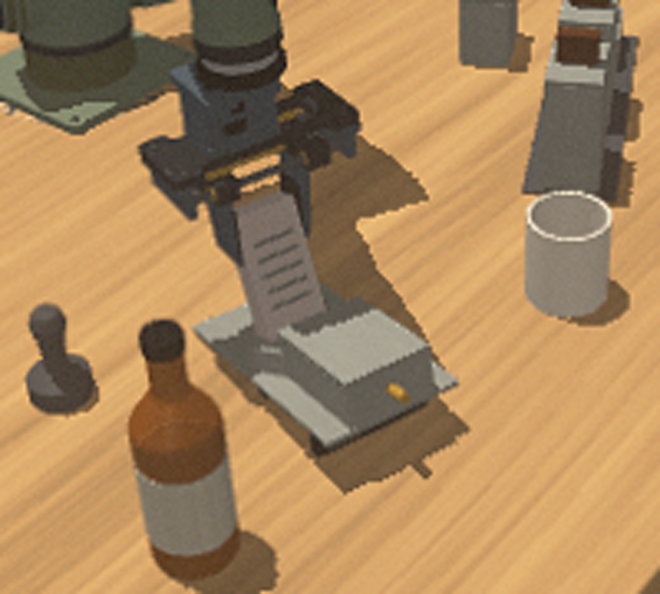

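>>> drive_tool(moves=[{"claw":1,"dx":0.6,"dy":0,"dz":0.35,"yaw":0},{"claw":1,"dx":0.6,"dy":0,"dz":0.42,"yaw":0},{"claw":1,"dx":0.5,"dy":0,"dz":0.5,"yaw":0},{"claw":1,"dx":0.45,"dy":0,"dz":0.6,"yaw":0}])

```text
time_s: 18.18
ee_pos: [463.5, -206.6, 56.3]
ee_rot: [178.8, 0.6, 161.2]
force: [-0.8, 0.2, 1.1]
gripper_width: 60.0
```

```bash
python3 - <<'E'
from h import *
plan(566,-242,112,161.5)
f=grab_frame('scene');save('s5',f)
c=f['color'][150:330,170:370]; cv2.imwrite('pics/n.png',cv2.resize(c,None,fx=3.3,fy=3.3,interpolation=cv2.INTER_CUBIC))
E
```

```text
at [ 463.5 -206.6   56.3] 161.2 t 18.18 F [-0.8  0.2  1.1] w 60.0
final-frame totals dx -5.42 dy -0.05 dz -2.79 yaw units -0.03 rows 7
```

View pics/n.png

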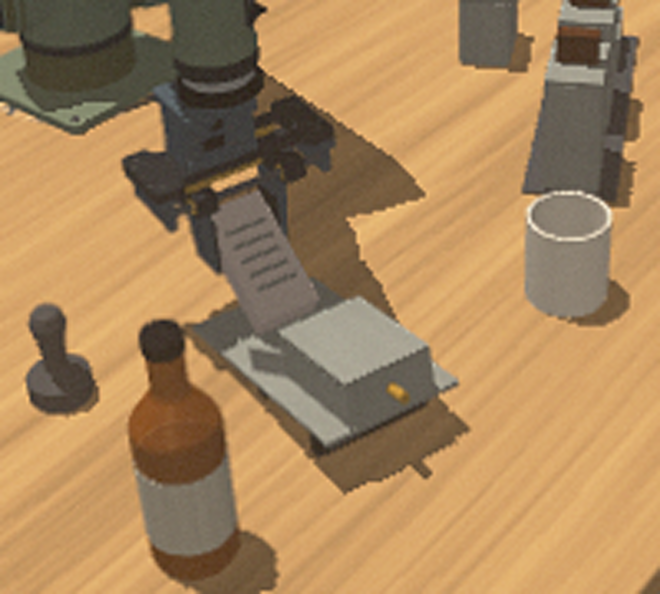

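>>> drive_tool(moves=[{"claw":1,"dx":0.25,"dy":0,"dz":0.65,"yaw":0},{"claw":1,"dx":0.15,"dy":0,"dz":0.65,"yaw":0},{"claw":1,"dx":0.08,"dy":0,"dz":0.6,"yaw":0},{"claw":1,"dx":0.04,"dy":0,"dz":0.4,"yaw":0}])

```text
time_s: 18.73
ee_pos: [449.9, -200.5, 4.6]
ee_rot: [178.8, 0.1, 161.2]
force: [-0.6, -0.5, 0.0]
gripper_width: 60.0
```

```bash
python3 - <<'E'
from h import *
plan(566,-242,112,161.5)
f=grab_frame('scene');save('s6',f)
c=f['color'][150:330,170:370]; cv2.imwrite('pics/o.png',cv2.resize(c,None,fx=3.3,fy=3.3,interpolation=cv2.INTER_CUBIC))
E
```

```text
at [ 449.9 -200.5    4.6] 161.2 t 18.73 F [-0.6 -0.5  0. ] w 60.0
final-frame totals dx -6.16 dy -0.13 dz -5.37 yaw units -0.04 rows 9
```

View pics/o.png

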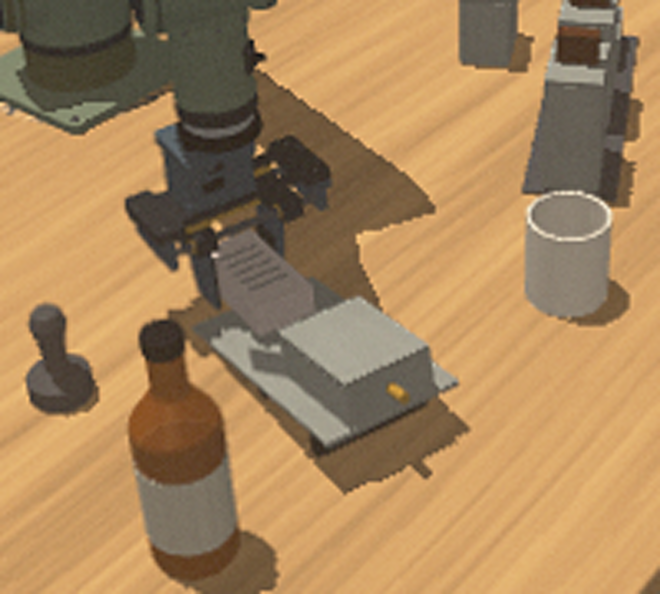

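>>> drive_tool(moves=[{"claw":0.15,"dx":0,"dy":0,"dz":0,"yaw":0},{"claw":0.15,"dx":0,"dy":0,"dz":-0.2,"yaw":0},{"claw":0.15,"dx":0,"dy":0,"dz":-0.05,"yaw":0}])

```text
time_s: 19.15
ee_pos: [451.1, -201.0, 9.4]
ee_rot: [178.8, 0.2, 161.2]
force: [0.6, 0.2, -1.8]
gripper_width: 60.1
```

```bash
python3 - <<'E'
from h import *
plan(566,-242,112,161.5)
f=grab_frame('wrist');save('w5',f)
E
```

```text
at [ 451.1 -201.     9.4] 161.2 t 19.15 F [ 0.6  0.2 -1.8] w 60.1
final-frame totals dx -6.10 dy -0.12 dz -5.13 yaw units -0.04 rows 8
```

View pics/w5.png

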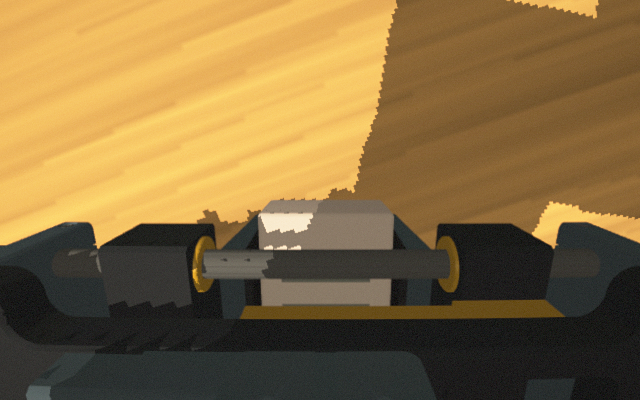

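>>> drive_tool(moves=[{"claw":-0.5,"dx":0,"dy":0,"dz":0,"yaw":0},{"claw":-0.5,"dx":0,"dy":0,"dz":0,"yaw":0}])

```text
time_s: 19.45
ee_pos: [452.0, -201.5, 10.4]
ee_rot: [178.8, 0.4, 161.2]
force: [-0.3, -0.9, -0.1]
gripper_width: 68.3
```

```bash
python3 - <<'E'
from h import *
plan(566,-242,112,161.5)
f=grab_frame('scene');save('s7',f)
c=f['color'][150:330,170:370]; cv2.imwrite('pics/p.png',cv2.resize(c,None,fx=3.3,fy=3.3,interpolation=cv2.INTER_CUBIC))
E
```

```text
at [ 452.  -201.5   10.4] 161.2 t 19.45 F [-0.3 -0.9 -0.1] w 68.3
final-frame totals dx -6.05 dy -0.11 dz -5.08 yaw units -0.04 rows 8
```

View pics/p.png

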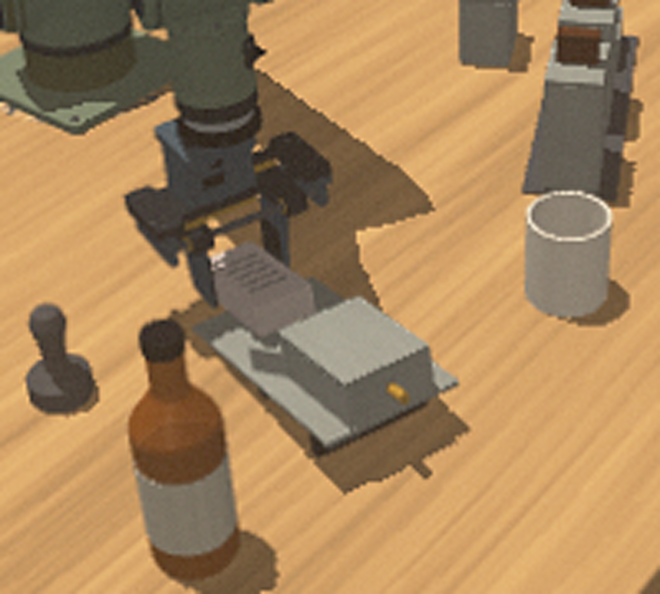

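>>> drive_tool(moves=[{"claw":1,"dx":0,"dy":-0.05,"dz":0,"yaw":0},{"claw":1,"dx":0,"dy":0,"dz":-0.03,"yaw":0},{"claw":1,"dx":-0.6,"dy":-0.03,"dz":-0.12,"yaw":0},{"claw":1,"dx":-0.8,"dy":-0.02,"dz":-0.15,"yaw":-0.03},{"claw":1,"dx":-0.8,"dy":-0.02,"dz":-0.15,"yaw":0}], grip_force=10)

```text
time_s: 20.12
ee_pos: [493.4, -218.3, 19.2]
ee_rot: [178.8, 0.2, 161.4]
force: [0.6, 0.3, -2.4]
gripper_width: 60.8
```

```bash
cat >> h.py <<'E'
def hl():
    s=telemetry.state(); p=s['ee_pos']; d=p[:2]-np.array([476.5,-212]); h=d@[.948,-.317]
    print('h %.1f lat %.1f z %.1f above plate %.1f'%(h,d@[.317,.948],p[2],p[2]-8-.1763*h),'F',np.round(s['force'],1),'w',s['gripper_width'],'rot',s['ee_rot'].round(1))
E
python3 - <<'E'
from h import *
hl()
f=grab_frame('wrist');save('w6',f)
f=grab_frame('scene');save('s8',f)
c=f['color'][150:330,170:370]; cv2.imwrite('pics/q.png',cv2.resize(c,None,fx=3.3,fy=3.3,interpolation=cv2.INTER_CUBIC))
E
```

```text
h 18.0 lat -0.7 z 19.2 above plate 8.0 F [ 0.6  0.3 -2.4] w 60.824031551273656 rot [178.8   0.2 161.4]
```

View pics/q.png

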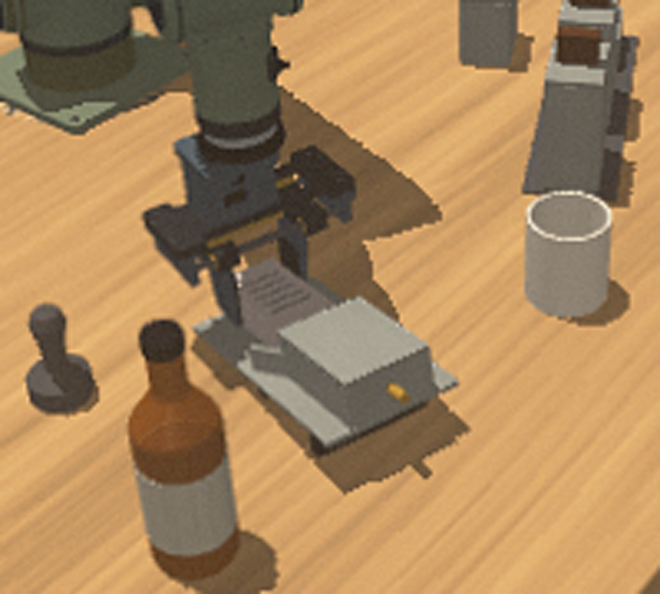

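View pics/w6.png

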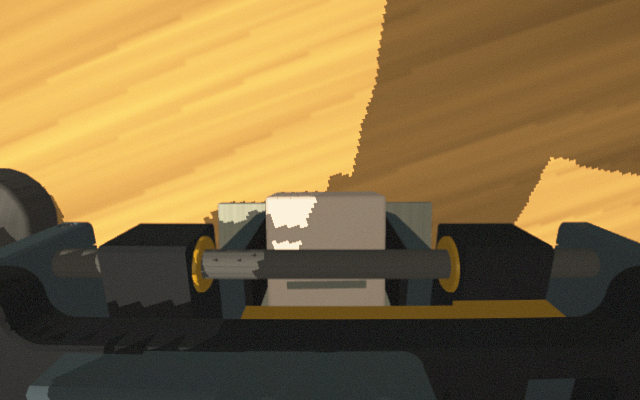

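>>> drive_tool(moves=[{"claw":1,"dx":-0.6,"dy":0,"dz":0.0,"yaw":0},{"claw":1,"dx":-0.6,"dy":0.01,"dz":-0.1,"yaw":0},{"claw":1,"dx":-0.6,"dy":0.01,"dz":-0.1,"yaw":0}])

```text
time_s: 20.6
ee_pos: [524.6, -228.2, 23.2]
ee_rot: [178.7, -0.4, 161.4]
force: [-4.5, 0.8, 3.7]
gripper_width: 60.3
```

```bash
python3 - <<'E'
from h import *
hl()
f=grab_frame('top');save('t8',f)
c=f['color'][130:250,340:440]; cv2.imwrite('pics/r.png',cv2.resize(c,None,fx=4.5,fy=4.5,interpolation=cv2.INTER_CUBIC))
E
```

```text
h 50.7 lat -0.1 z 23.2 above plate 6.3 F [-4.5  0.8  3.7] w 60.26903934539513 rot [178.7  -0.4 161.4]
```

View pics/r.png

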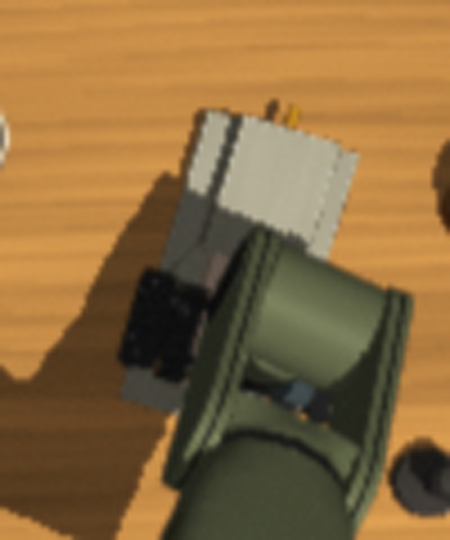

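>>> drive_tool(moves=[{"claw":1,"dx":-0.5,"dy":0,"dz":-0.09,"yaw":0},{"claw":1,"dx":-0.5,"dy":0,"dz":-0.09,"yaw":0},{"claw":1,"dx":-0.5,"dy":0,"dz":-0.09,"yaw":0}])

```text
time_s: 21.02
ee_pos: [555.4, -238.7, 29.0]
ee_rot: [178.7, -0.3, 161.4]
force: [-4.1, 1.4, 2.5]
gripper_width: 60.2
```

```bash
python3 - <<'E'
from h import *
hl()
f=grab_frame('scene');save('s9',f)
c=f['color'][150:330,170:370]; cv2.imwrite('pics/s.png',cv2.resize(c,None,fx=3.3,fy=3.3,interpolation=cv2.INTER_CUBIC))
E
```

```text
h 83.3 lat -0.3 z 29.0 above plate 6.3 F [-4.1  1.4  2.5] w 60.232570119315255 rot [178.7  -0.3 161.4]
```

View pics/s.png

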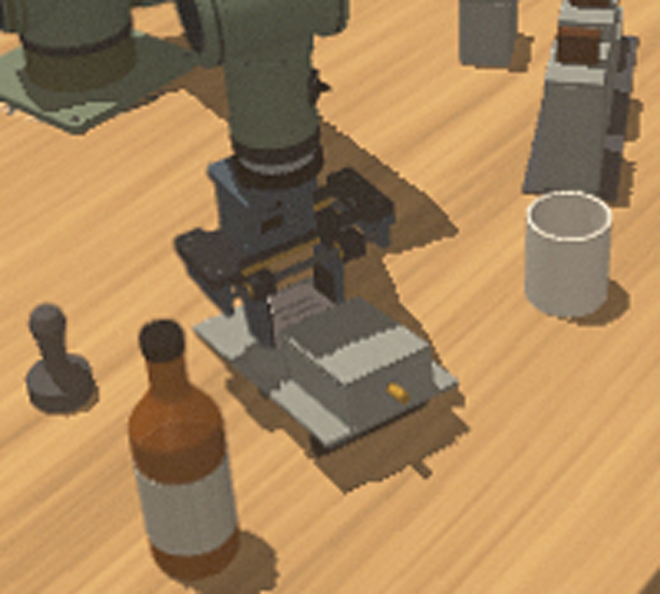

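>>> drive_tool(moves=[{"claw":-0.5,"dx":0,"dy":0,"dz":0,"yaw":0},{"claw":-0.5,"dx":0,"dy":0,"dz":0,"yaw":0},{"claw":-0.5,"dx":1,"dy":0,"dz":0.16,"yaw":0},{"claw":-0.5,"dx":1,"dy":0,"dz":0.16,"yaw":0},{"claw":-0.5,"dx":0.5,"dy":0,"dz":0.08,"yaw":0}])

```text
time_s: 21.7
ee_pos: [513.6, -224.8, 21.4]
ee_rot: [178.8, 0.5, 161.4]
force: [0.5, 0.4, -1.1]
gripper_width: 68.6
```

```bash
python3 - <<'E'
from h import *
hl()
f=grab_frame('wrist');save('w10',f)
f=grab_frame('scene');save('s10',f)
c=f['color'][150:330,170:370]; cv2.imwrite('pics/t.png',cv2.resize(c,None,fx=3.3,fy=3.3,interpolation=cv2.INTER_CUBIC))
E
```

```text
h 39.2 lat -0.4 z 21.4 above plate 6.4 F [ 0.5  0.4 -1.1] w 68.56852300761035 rot [178.8   0.5 161.4]
```

View pics/t.png

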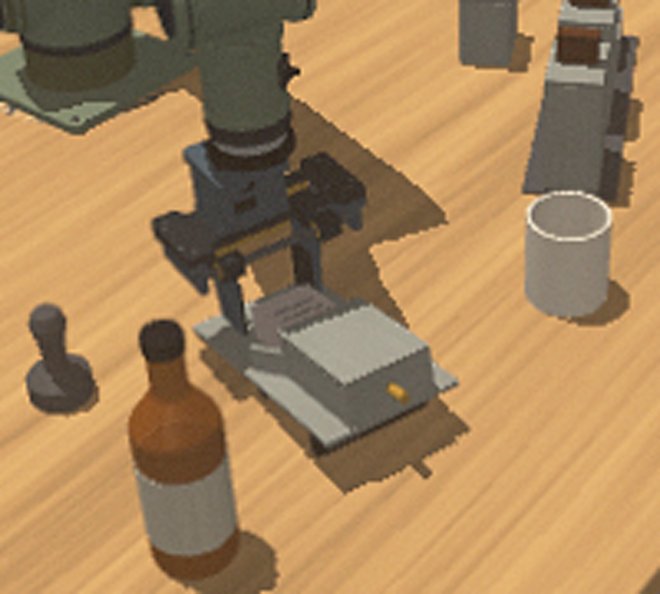

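View pics/w10.png

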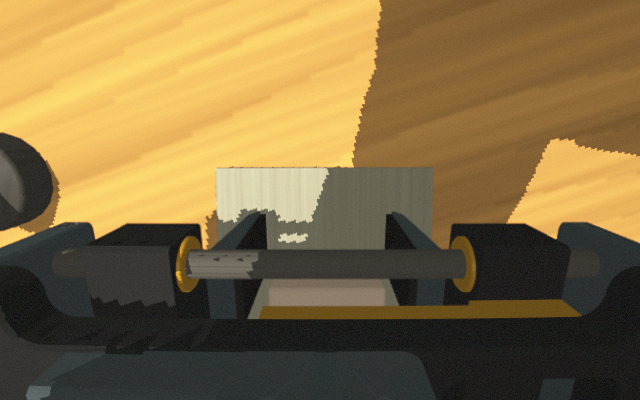

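```bash
python3 - <<'E'
from h import *
f=load('w10')
w=pix2w(f,[(270,279),(386,279)],51)
for p in w: 
    d=p[:2]-[476.5,-212]; print(d@[.948,-.317],d@[.317,.948])
E
```

```text
48.47674213354351 -28.287947210186655
49.178362450081885 29.71992730657056
```

>>> drive_tool(moves=[{"claw":-0.5,"dx":0.5,"dy":0,"dz":0.05,"yaw":0},{"claw":1,"dx":0.2,"dy":0,"dz":0.0,"yaw":0},{"claw":1,"dx":0,"dy":0,"dz":0,"yaw":0},{"claw":1,"dx":0,"dy":0,"dz":0,"yaw":0},{"claw":1,"dx":0,"dy":0,"dz":0,"yaw":0}])

```text
time_s: 22.42
ee_pos: [501.8, -221.0, 20.8]
ee_rot: [178.8, 0.7, 161.4]
force: [-0.0, 0.0, 0.7]
gripper_width: 31.4
```

>>> drive_tool(moves=[{"claw":1,"dx":0,"dy":0,"dz":0,"yaw":0},{"claw":1,"dx":0,"dy":0,"dz":0,"yaw":0},{"claw":1,"dx":0,"dy":0,"dz":0,"yaw":0},{"claw":1,"dx":-0.3,"dy":0,"dz":-0.1,"yaw":0}])

```text
time_s: 22.92
ee_pos: [507.6, -223.0, 22.8]
ee_rot: [178.8, 0.6, 161.4]
force: [0.4, -0.1, 0.3]
gripper_width: 0.7
```

```bash
python3 - <<'E'
from h import *
hl()
E
```

```text
h 32.9 lat -0.6 z 22.8 above plate 9.0 F [ 0.4 -0.1  0.3] w 0.7439744202958306 rot [178.8   0.6 161.4]
```

>>> drive_tool(moves=[{"claw":1,"dx":-0.6,"dy":0.02,"dz":-0.1,"yaw":0},{"claw":1,"dx":-0.6,"dy":0.01,"dz":-0.1,"yaw":0},{"claw":1,"dx":-0.5,"dy":0,"dz":-0.09,"yaw":0}])

```text
time_s: 23.3
ee_pos: [540.4, -233.3, 29.0]
ee_rot: [178.8, 0.4, 161.5]
force: [-2.3, 1.6, 0.8]
gripper_width: 0.3
```

```bash
python3 - <<'E'
from h import *
hl()
f=grab_frame('scene');save('s11',f)
c=f['color'][150:330,170:370]; cv2.imwrite('pics/u.png',cv2.resize(c,None,fx=3.3,fy=3.3,interpolation=cv2.INTER_CUBIC))
E
```

```text
h 67.4 lat 0.0 z 29.0 above plate 9.1 F [-2.3  1.6  0.8] w 0.3159507434840227 rot [178.8   0.4 161.5]
```

View pics/u.png

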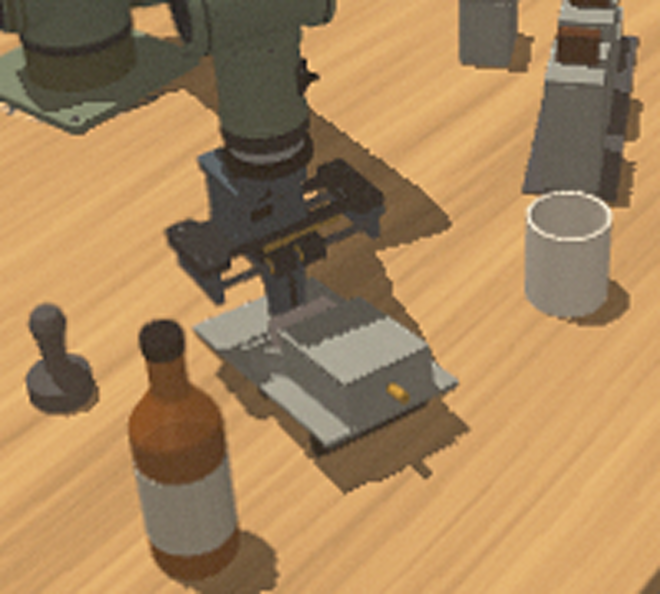

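Pushing (about 2.5 N). Go on in smaller steps.

>>> drive_tool(moves=[{"claw":1,"dx":-0.4,"dy":0,"dz":-0.07,"yaw":0},{"claw":1,"dx":-0.3,"dy":0,"dz":-0.05,"yaw":0}])

```text
time_s: 23.6
ee_pos: [555.5, -238.4, 31.8]
ee_rot: [178.8, 0.4, 161.5]
force: [-4.5, 1.2, 1.1]
gripper_width: 0.5
```

>>> drive_tool(moves=[{"claw":1,"dx":-0.25,"dy":0,"dz":-0.04,"yaw":0}])

```text
time_s: 23.72
ee_pos: [559.6, -239.7, 32.6]
ee_rot: [178.8, 0.3, 161.5]
force: [-4.9, 1.7, 3.1]
gripper_width: 0.5
```

>>> drive_tool(moves=[{"claw":1,"dx":-0.2,"dy":0,"dz":-0.04,"yaw":0}])

```text
time_s: 23.85
ee_pos: [561.4, -240.2, 33.0]
ee_rot: [178.8, -0.0, 161.5]
force: [-10.4, 3.2, 4.0]
gripper_width: 0.7
```

```bash
python3 - <<'E'
from h import *
hl()
E
```

```text
h 89.4 lat 0.2 z 33.0 above plate 9.2 F [-10.4   3.2   4. ] w 0.7265293970757547 rot [178.8  -0.  161.5]
```

>>> drive_tool(moves=[{"claw":1,"dx":-0.25,"dy":0,"dz":-0.03,"yaw":0},{"claw":1,"dx":-0.25,"dy":0,"dz":-0.03,"yaw":0}])

```text
time_s: 24.1
ee_pos: [560.9, -240.0, 33.3]
ee_rot: [178.7, -1.4, 161.6]
force: [-13.7, 1.9, 9.2]
gripper_width: 0.2
```

```bash
python3 - <<'E'
from h import *
hl()
f=grab_frame('wrist');save('w12',f)
f=grab_frame('scene');save('s12',f)
g=load('s11')
c=np.hstack([x['color'][230:300,240:330] for x in (g,f)]); cv2.imwrite('pics/v.png',cv2.resize(c,None,fx=4.4,fy=4.4,interpolation=cv2.INTER_CUBIC))
E
```

```text
h 88.9 lat 0.2 z 33.3 above plate 9.6 F [-13.7   1.9   9.2] w 0.2137230558582638 rot [178.7  -1.4 161.6]
```

View pics/v.png

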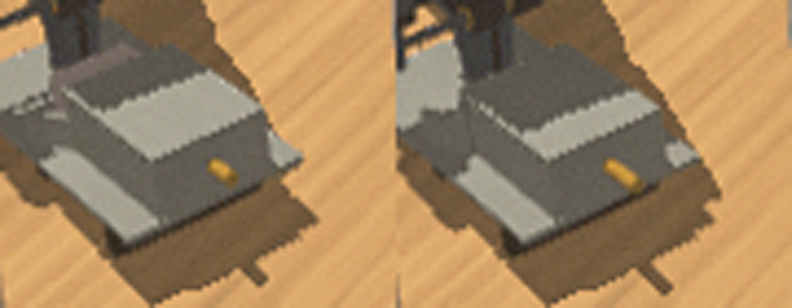

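```bash
python3 - <<'E'
from h import *
f=load('s12'); O=np.array([476.5,-212,0]);u=np.array([.948,-.317,0]);
for s in (250,262,272): 
    print(s,w2pix(f,[O+u*s*np.cos(.1745)+[0,0,8+s*.1736+21]]))
# tail check in wrist image
f=load('w12'); c=f['color'][200:320,200:450]; cv2.imwrite('pics/x.png',cv2.resize(c,None,fx=3,fy=3))
def crop(n): return cv2.resize(load(n)['color'][255:285,275:305],None,fx=12,fy=12,interpolation=cv2.INTER_CUBIC)
cv2.imwrite('pics/y.png',np.hstack([crop('s0') if 0 else crop('scene0'),crop('s12')]))
E
```

```text
250 [[290.02550959 268.77965755]]
262 [[292.47143799 270.61299648]]
272 [[294.53842706 272.16146373]]
```

View pics/y.png

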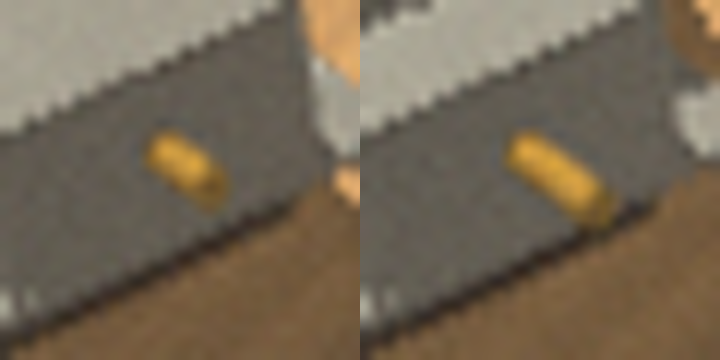

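>>> drive_tool(moves=[{"claw":1,"dx":0.3,"dy":0,"dz":0.03,"yaw":0},{"claw":1,"dx":0.6,"dy":0,"dz":0,"yaw":0},{"claw":1,"dx":0.8,"dy":0,"dz":-0.5,"yaw":0},{"claw":1,"dx":1,"dy":0,"dz":-1,"yaw":0},{"claw":1,"dx":1,"dy":0,"dz":-1,"yaw":0}])

```text
time_s: 24.82
ee_pos: [491.0, -218.0, 85.9]
ee_rot: [178.7, -1.0, 161.5]
force: [1.1, -0.0, 0.5]
gripper_width: 0.7
```

>>> drive_tool(moves=[{"claw":1,"dx":1,"dy":0,"dz":-1,"yaw":0},{"claw":1,"dx":1,"dy":0,"dz":-1,"yaw":0},{"claw":1,"dx":0.5,"dy":0,"dz":-1,"yaw":0},{"claw":1,"dx":0,"dy":0,"dz":-1,"yaw":0}])

```text
time_s: 25.32
ee_pos: [440.1, -202.9, 172.6]
ee_rot: [178.8, -0.6, 161.5]
force: [0.9, -0.5, 0.2]
gripper_width: 0.3
```

```bash
python3 - <<'E'
from h import *
hl()
f=grab_frame('scene');save('s13',f)
def crop(n): return cv2.resize(load(n)['color'][255:285,275:305],None,fx=12,fy=12,interpolation=cv2.INTER_CUBIC)
cv2.imwrite('pics/z.png',np.hstack([crop('s12'),crop('s13')]))
f=grab_frame('wrist');save('w13',f)
f=grab_frame('top');save('t13',f)
E
```

```text
h -37.4 lat -2.9 z 172.6 above plate 171.2 F [ 0.9 -0.5  0.2] w 0.2691240301398136 rot [178.8  -0.6 161.5]
```

View pics/z.png

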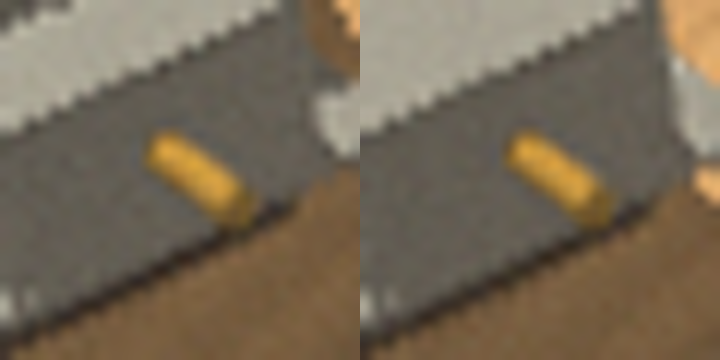

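View pics/w13.png

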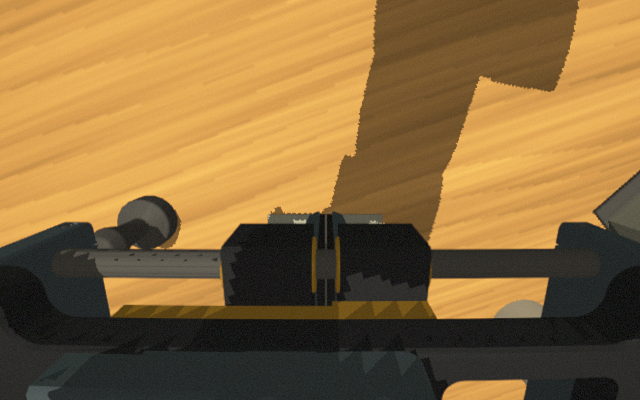

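View pics/s13.png

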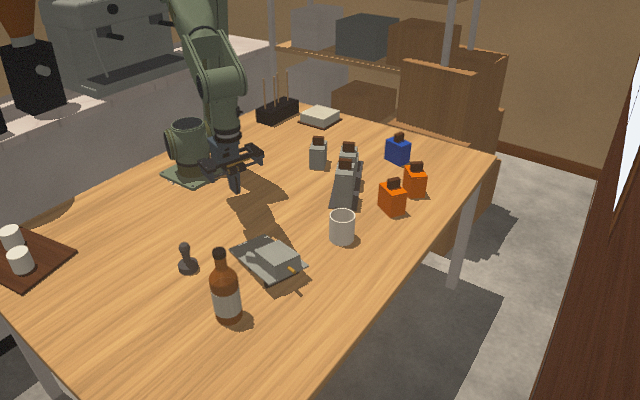

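View pics/t13.png

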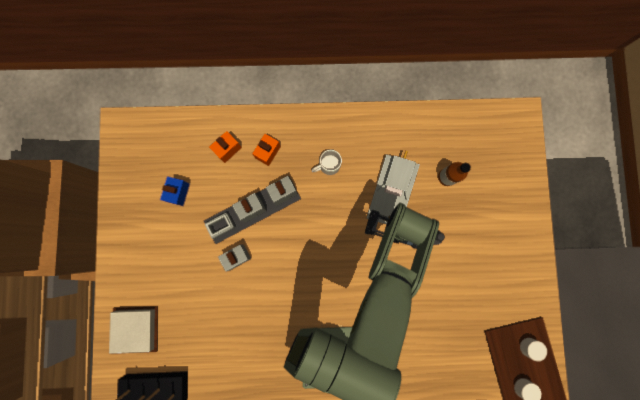

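>>> drive_tool(moves=[{"claw":1,"dx":1,"dy":0,"dz":-0.8,"yaw":0},{"claw":1,"dx":1,"dy":0.5,"dz":-0.8,"yaw":0},{"claw":1,"dx":0.5,"dy":1,"dz":-0.8,"yaw":0},{"claw":1,"dx":0,"dy":1,"dz":-0.5,"yaw":0},{"claw":1,"dx":0,"dy":1,"dz":0,"yaw":0}])

```text
time_s: 26.1
ee_pos: [412.9, -120.3, 229.2]
ee_rot: [178.8, -0.9, 161.4]
force: [-1.1, -0.0, 0.0]
gripper_width: 0.2
```

```bash
python3 - <<'E'
from h import *
hl()
f=grab_frame('top');save('t14',f)
cv2.imwrite('pics/t14c.png',cv2.resize(f['color'][145:235,350:430],None,fx=6.5,fy=6.5,interpolation=cv2.INTER_CUBIC))
f=grab_frame('scene');save('s14',f)
cv2.imwrite('pics/s14c.png',cv2.resize(f['color'][225:305,220:320],None,fx=6,fy=6,interpolation=cv2.INTER_CUBIC))
O=np.array([476.5,-212,0]);u=np.array([.948,-.317,0]);v=np.array([.317,.948,0])
for n in('t14','s14'):
    f=load(n)
    for s in (112,115,118): print(n,s,w2pix(f,[O+u*(s*np.cos(.1745)-32*.1736)+v*l+[0,0,8+s*.1736+31.5] for l in(-30,30)]).round(1).tolist())
E
```

```text
h -89.3 lat 66.8 z 229.2 above plate 237.0 F [-1.1 -0.   0. ] w 0.1856247953293188 rot [178.8  -0.9 161.4]
t14 112 [[400.5, 196.7], [384.8, 191.9]]
t14 115 [[400.8, 195.9], [385.0, 191.1]]
t14 118 [[401.0, 195.1], [385.2, 190.3]]
s14 112 [[254.2, 249.6], [272.0, 241.9]]
s14 115 [[254.7, 250.0], [272.5, 242.3]]
s14 118 [[255.2, 250.4], [273.0, 242.6]]
```

View pics/t14c.png

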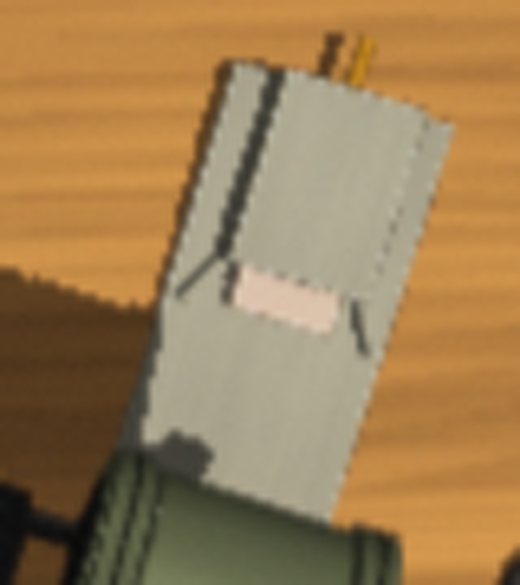

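View pics/s14c.png

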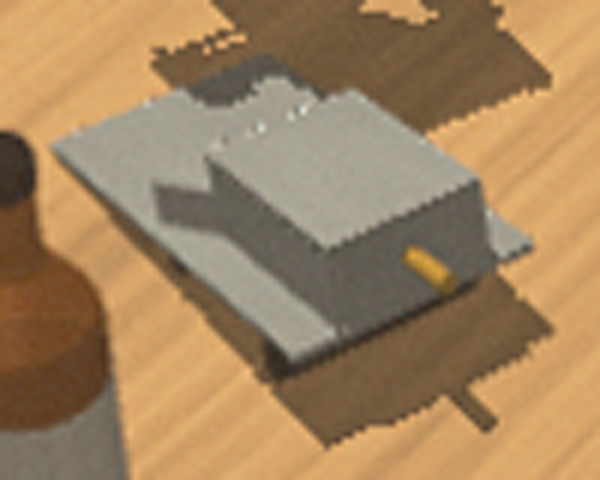

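```bash
python3 - <<'E'
from h import *
def stem(n):
    c=load(n)['color'][258:282,280:302].astype(float); m=c[...,2]-c[...,0]; m[15:]*=1
    w=np.clip(m-35,0,None); 
    # restrict to hood back face region mask: pixels connected to stem
    b=(m>35).astype(np.uint8); k,l,st,ce=cv2.connectedComponentsWithStats(b); 
    i=l[12,11] or l[11,10]; w=w*(l==i); print(n,i,st[i],w.sum().round(), (np.array(np.nonzero(w>0)).max(1)))
for n in ('scene0','s11','s12','s13','s14'): stem(n)
E
```

```text
scene0 2 [ 7  8  7  7 31] 1591.0 [14 13]
s11 2 [ 7  8  7  7 29] 1662.0 [14 13]
s12 2 [  2   8  20  16 158] 4740.0 [23 21]
s13 2 [  2   8  20  16 157] 4576.0 [23 21]
s14 2 [  2   8  20  16 157] 4547.0 [23 21]
```

```bash
python3 - <<'E'
from h import *
job.job_done(); print(telemetry.state()['time_s'])
E
```

```text
the job is handed in; nothing more can be done
the job is handed in; nothing more can be done
```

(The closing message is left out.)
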